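# Pack up the slate jewellery panels and put the scraper away

### The arm

A 6-joint arm with a two-finger parallel gripper is mounted at the origin on the work surface. World frame = base frame: x ahead of the robot, y to its left, z up, the work surface at z = 0. Lengths are in mm, angles in rad, forces in N, time in s.
With the tool pointing down it reaches from about 400 to 925 mm from the base axis. Payload 12.5 kg.
Tool frame: the origin (TCP) lies on the centre line of the jaws, within the pads' length; the fingertips stand 25 mm ahead of it and the grasp point (between the pads) lies 6 mm ahead of it; z points along the fingers, y is the line along which they close (so a half turn about z gives the same grasp; the last joint's range is limited). The gripper opens to 95 mm and grips with 3 to 60 N. Pads are 20 mm wide; open, the fingers measure 119 mm over their backs; the gripper's body (75 mm by 180 mm) begins 59 mm behind the grasp point.
Start: joints at [1.181, 0.491, 1.559, -0, 1.092, -0.106], TCP at [174.986, 600.023, 208.361] pointing down, gripper open.
Joint ranges: [-3.1, 3.1], [-0.84, 2.19], [0.05, 2.79], [-1.13, 4.28], [0.06, 2.93], [-2.69, 2.69]. Speed limits (rad/s): [2.22, 2.22, 2.79, 3.14, 3.14, 3.14].

### API

Orientations are given as a unit quaternion [w, x, y, z].
In Python, from workcell import arm gives the robot as it stands.
- The arm moves only by the tool drive_tool, never from a script. Its argument "steps" is a list of rows, each an object with "linear": the shift along the world's x, y, z as a fraction of full scale, a list of three; "twist": the turn, a rotation vector about the world's x, y, z as a fraction of full scale, a list of three; "jaw": the opening, from -1 (shut) to 1 (fully open), so that 0 is half open. In form: [{"linear": [x, y, z], "twist": [wx, wy, wz], "jaw": jaw}, ...]. A call has 1 to 20 rows; each row shifts and turns the commanded pose from where the row before left it; what a row does not reach is not made up. Full scale, the value 1, is 50 mm for a shift and 4 degrees for a turn. A row lasts 1/10 s, in which the tool goes at most 50 mm and 8.59 degrees, less where a joint would pass 70% of its speed; a pose out of reach is approached as far as the arm can. A call with a number of a shift or a turn outside -1 to 1 is refused whole. A call with a gripper value outside its range is refused whole. The fingers move at their own pace and stop on an object; the grip force is fixed at half the most. Time passes only in rows, so rows that do not move let the fingers close. It gives the time, the measured TCP pose, the force, the opening and the grip force at its end, in the units of the state.
- arm.read_state(): the state, without advancing time (a new reading comes with each control period).
- arm.read_camera(name): name is "scene" or "top" or "wrist"; returns the picture (480x640x3 uint8, blue, green, red); there is no depth.
- arm.get_calibration(name): a dict with "K" (3x3 intrinsics, pixels), "R" (3x3) and "t" (3): a world point X has camera coordinates R X + t; the wrist camera has in their place "mount" (4x4, takes a point from camera to tool coordinates, whose origin is the TCP and whose axes are the flange's). Camera axes: x right, y down, z forward; pixel columns grow to the right and rows downward; lengths in mm; the calibration is good to about 2 mm. The wrist camera is an equidistant fisheye: a pixel r from the principal point sees the ray r / f radians off the axis. A picture is of the moment at which its call begins: read the wrist's pose just before it. get_calibration takes no time and is no camera call.
- arm.job_done(): hands the job in; it is judged then, once.
Trained networks look in the newest picture that a camera, given by its name, has taken for a name from the list of things; names that differ only in an ending like _2 or _b are one class to them, and where a whole thing is asked for, a point or a joint stands for the part that bears it (a point fixed in the world has none). Each returns a list of dicts, best first, with "confidence" (0 to 1); they miss things now and then, are a little off and sometimes report something else, mostly with a low value. They report only what shows in the picture. A call takes as long as a camera call. They do not tell look-alikes from the thing itself.
- arm.recognise(camera, thing): "bbox" ([left, top, right, bottom] in pixels, round what is visible of it).
- arm.regions_of(camera, thing): "mask" (480x640 bool, what is visible of it) and "bbox" ([left, top, right, bottom] in pixels, round what is visible of it).
The state is a dict: "time": time; "joint_positions": joint angles; "dq": joint speeds; "effort": joint torques, N m; "ee_pos": TCP position; "tool_rot": TCP orientation; "wrist_force": force on the tool from outside, world axes, zero at the start; "ft_torque": the same for the moment, N m; "gripper_width": finger opening in mm; "grip_force": force on a finger pad.
Only numpy, scipy, OpenCV 4.12 (cv2) and the standard library are available. Lean on these libraries where they do the work, as an engineer would, in place of code of your own. Each camera call takes 0.05 s, during which the arm holds its last target. There are 200 camera calls.

### The job

Pack up this corner of the jewellery stall. First take the scraper off the dark green felt board and slide its blade fully home into the slot of the slanted wooden rack; then lay the felt board squarely on the slate panel in the cradle, and gently set the loose slate panel squarely on top of the board, so that the two panels never touch and the panel is not dropped. Leave everything else on the table where it stands.

Things in the scene. Friction and masses are not known exactly. Their poses are not given: they have to be found in the camera images.
- scraper: Flat scraper, 200 mm long, about 0.2 kg, lying flat on the felt board, handle towards the robot. Origin: on the underside where blade meets handle; z up, x towards the handle end. Steel blade from x = -90 to 0, 56 wide, 3 thick (z 0 to 3). Light wooden handle from x = 0 to 110, 24 wide, 16 thick (z 0 to 16), undersides flush. It balances near the origin.
- scraper_tip (a point): Middle of the scraper's straight front edge: x = -90, z = 1.5 mm in the scraper's frame, same axes.
- slot_mouth (a point): Middle of the slot's mouth, on the slot's floor, 78 mm above the table. x points straight out of the slot, towards the robot and rising 30 degrees above level; y across; z square off the floor. Slot: end wall at x = -80, 64 mm wide, floor z = 0, roof z = 9; roof and side walls begin at x = -12, the floor runs out to x = 10. Home: scraper's origin near x = 10, its axes parallel to these.
- rack: Fixed dark wooden rack with one slanted slot, 90 mm wide and high. Origin on the table, 20 mm in front of the mouth; x points roughly to the robot, footprint from x = -125 to -5. The blade goes in flat on the slot's floor, sloping down away from the robot; when home 10 mm of it shows and the handle end stands 155 mm above the table. Friction can hold it part way: push it to the end wall.
- cradle: Fixed wooden cradle, 206 (x) x 84 (y) mm: a board 10 mm thick with a 20 mm thick cleat across each end in x, cleats up to 46 mm above the table, 166 mm between them; sides open. Origin: centre of its underside on the table, x along its length, z up.
- lower_panel: Slate panel 150 (x) x 56 (y) x 12 (z) mm with three flush inlaid discs, loose, 0.28 kg, already lying in the cradle on its board. Origin: centre of its underside.
- separator: Stiff dark green felt board, rigid, 150 (x) x 56 (y) x 8 (z) mm, 50 g, lying on the table with the scraper on it. Origin: centre of its underside.
- upper_panel: Loose slate panel like the other one, 150 (x) x 56 (y) x 12 (z) mm, about 0.28 kg, lying alone on the table. Origin: centre of its underside.
- earring_stand_a: Bystander: black T-shaped earring stand, 81 mm high, foot 36 mm across. Origin: centre of its underside.
- earring_stand_b: Bystander: a second such stand.
- bead_jar: Bystander: amber glass jar, 34 mm across, 55 high. Origin: centre of its underside.
There are look-alikes about, which are no part of the job. What is shaped like the scraper but orange or red is not meant.

How it is judged (in metres and radians):
On the way, in this order (a step that is already met when the one before it is completed fails the run):
1. the scraper's blade is fully home in the slot and let go (x of scraper_tip in the frame of slot_mouth between -0.09 and -0.073 m and y of scraper_tip in the frame of slot_mouth between -0.009 and 0.009 m and z of scraper_tip in the frame of slot_mouth between -0.004 and 0.012 m and z of scraper in the frame of slot_mouth between -0.008 and 0.014 m and y of scraper in the frame of slot_mouth between -0.015 and 0.015 m and contact force between the fingers and scraper below 0.2 N and linear speed of scraper below 0.03 m/s), for 0.2 s.
2. the felt board lies squarely on the panel in the cradle and is let go (x of separator in the frame of lower_panel between -0.014 and 0.014 m and y of separator in the frame of lower_panel between -0.01 and 0.01 m and z of separator in the frame of lower_panel between 0.008 and 0.016 m and angle between the x axis of separator and the x axis of lower_panel, either way round below 0.14 rad and angle between separator's own z axis and vertical below 0.08 rad and contact force between the fingers and separator below 0.2 N and linear speed of separator below 0.03 m/s), for 0.2 s.
3. the loose panel lies squarely on the felt board and is let go (x of upper_panel in the frame of lower_panel between -0.014 and 0.014 m and y of upper_panel in the frame of lower_panel between -0.01 and 0.01 m and z of upper_panel in the frame of lower_panel between 0.016 and 0.024 m and angle between the x axis of upper_panel and the x axis of lower_panel, either way round below 0.14 rad and angle between upper_panel's own z axis and vertical below 0.08 rad and contact force between the fingers and upper_panel below 0.2 N and linear speed of upper_panel below 0.03 m/s), for 0.2 s.
At the end, for the whole second after the job is handed in: Blade's front edge in the slot within 7 mm of its end; lower panel flat in the cradle, within 12 mm (lengthwise) and 14 mm (sideways) of its middle; board flat on it and second panel flat on the board, each within 14 mm lengthwise, 10 mm sideways, 8 degrees of the lower panel; all released, at rest (x of scraper_tip in the frame of slot_mouth between -0.09 and -0.073 m and y of scraper_tip in the frame of slot_mouth between -0.009 and 0.009 m and z of scraper_tip in the frame of slot_mouth between -0.004 and 0.012 m and z of scraper in the frame of slot_mouth between -0.008 and 0.014 m and y of scraper in the frame of slot_mouth between -0.015 and 0.015 m and x of lower_panel in the frame of cradle between -0.012 and 0.012 m and y of lower_panel in the frame of cradle between -0.014 and 0.014 m and z of lower_panel in the frame of cradle between 0.006 and 0.014 m and x of separator in the frame of lower_panel between -0.014 and 0.014 m and y of separator in the frame of lower_panel between -0.01 and 0.01 m and z of separator in the frame of lower_panel between 0.008 and 0.016 m and angle between the x axis of each of separator, upper_panel and the x axis of lower_panel, either way round below 0.14 rad and angle between each of separator, upper_panel's own z axis and vertical below 0.08 rad and x of upper_panel in the frame of lower_panel between -0.014 and 0.014 m and y of upper_panel in the frame of lower_panel between -0.01 and 0.01 m and z of upper_panel in the frame of lower_panel between 0.016 and 0.024 m and contact force between the fingers and scraper below 0.2 N and contact force between the fingers and separator below 0.2 N and contact force between the fingers and upper_panel below 0.2 N and linear speed of each of scraper, separator, upper_panel, lower_panel below 0.02 m/s); the robot touches nothing.
It fails at once if a bystander (either earring stand or the jar) is shifted by more than 30 mm or tipped over (distance of any of earring_stand_a, earring_stand_b, bead_jar from where it was at the start of the episode above 0.03 m or angle between any of earring_stand_a, earring_stand_b, bead_jar's own z axis and vertical above 0.5 rad).
It fails at once if the two slate panels touch each other (contact force between lower_panel and upper_panel above 0.5 N).
It fails at once if the loose slate panel is dropped (moves faster than 0.5 m/s while not held, a free fall of about 13 mm) (linear speed of upper_panel above 0.5 m/s and contact force between the fingers and upper_panel below 0.05 N).
It also fails if it takes over 72 s, if anything falls off the work surface, if the arm or the gripper's body presses on something with over 40 N, if the wrist force passes 120 N, or if a joint passes its speed limit or range.

## Working session

There is one attempt and no reset: what is moved stays moved. The work goes in short steps, Python scripts to look and compute and a tool call to move; the robot and the scene stay as the last step left them, time stands still between calls to the robot, and variables do not carry over. Pictures are saved under pics/ and viewed, at most 13 in all, crops included, and the job is handed in when it is done.

Besides the shell and the picture viewer there is one more tool, called after "Request:" as name(argument=value, ...), one argument or row to a line, values as JSON. drive_tool: Moves the arm, as the interface text tells. Shift numbers are shares of 50 mm and turn numbers shares of 4 degrees, none past 1 either way. Its arguments: {"type":"object","properties":{"steps":{"type":"array","items":{"type":"object","properties":{"linear":{"type":"array","items":{"type":"number"}},"twist":{"type":"array","items":{"type":"number"}},"jaw":{"type":"number"}}}}},"required":["steps"]}

```bash
ls; mkdir -p pics; python3 - <<'E'
from workcell import arm
import cv2,numpy as np
s=arm.read_state();print(s['time'],s['ee_pos'],s['tool_rot'],s['gripper_width'])
for c in('scene','top'):
    im=arm.read_camera(c);cv2.imwrite(f'pics/{c}0.png',im)
    k=arm.get_calibration(c);print(c,{a:np.round(b,3).tolist() for a,b in k.items()})
k=arm.get_calibration('wrist');print(k)
for c in('scene','top'):
    for t in('scraper','rack','cradle','lower_panel','separator','upper_panel','earring_stand_a','bead_jar'):
        r=arm.recognise(c,t);print(c,t,[(np.round(x['bbox']).astype(int).tolist(),round(x['confidence'],2)) for x in r])
print(arm.read_state()['time'])
E
```

```text
pics
0.0 [174.88745426 599.75519782 207.74957063] [-1.37455804e-04  1.41422999e-01  9.89949092e-01 -5.58326919e-04] 95.04194156019643
scene {'K': [[500.516, 0.0, 327.185], [0.0, 500.516, 228.421], [0.0, 0.0, 1.0]], 'R': [[0.72, 0.694, -0.008], [0.432, -0.458, -0.777], [-0.543, 0.556, -0.63]], 't': [-428.866, -128.777, 1341.801]}
top {'K': [[490.646, 0.0, 319.219], [0.0, 490.646, 237.528], [0.0, 0.0, 1.0]], 'R': [[-0.007, -1.0, 0.0], [-0.999, 0.007, -0.045], [0.045, -0.001, -0.999]], 't': [74.594, 525.365, 1161.78]}
{'K': array([[371.64829954,   0.        , 322.14770446],
       [  0.        , 371.64829954, 244.23668694],
       [  0.        ,   0.        ,   1.        ]]), 'mount': array([[-3.30441435e-04, -9.68887064e-01, -2.47503025e-01,
         6.81206965e+01],
       [ 9.99998499e-01,  1.00732545e-04, -1.72943098e-03,
        -1.02918824e+00],
       [ 1.70055492e-03, -2.47503225e-01,  9.68885577e-01,
        -1.76403565e+02],
       [ 0.00000000e+00,  0.00000000e+00,  0.00000000e+00,
         1.00000000e+00]])}
scene scraper [([376, 187, 459, 228], 0.79), ([202, 221, 280, 263],
[... 388 characters left out ...]
 244, 316, 282], 0.65)]
scene bead_jar [([353, 195, 367, 217], 0.71)]
top scraper [([351, 268, 380, 354], 0.97), ([190, 182, 220, 263], 0.9), ([113, 273, 176, 349], 0.75), ([439, 213, 458, 229], 0.74), ([286, 182, 326, 248], 0.4)]
top rack [([379, 157, 423, 212], 0.61), ([279, 168, 338, 261], 0.29)]
top cradle [([279, 165, 336, 260], 0.96)]
top lower_panel [([289, 185, 323, 248], 0.93), ([337, 224, 356, 241], 0.46)]
top separator [([186, 197, 220, 258], 0.72)]
top upper_panel [([483, 199, 511, 260], 0.81)]
top earring_stand_a [([438, 209, 457, 230], 0.75), ([481, 198, 511, 262], 0.56)]
top bead_jar [([436, 208, 457, 228], 0.74), ([339, 224, 356, 241], 0.72), ([243, 251, 258, 267], 0.69)]
0.9
```

View pictures.

View pics/top0.png

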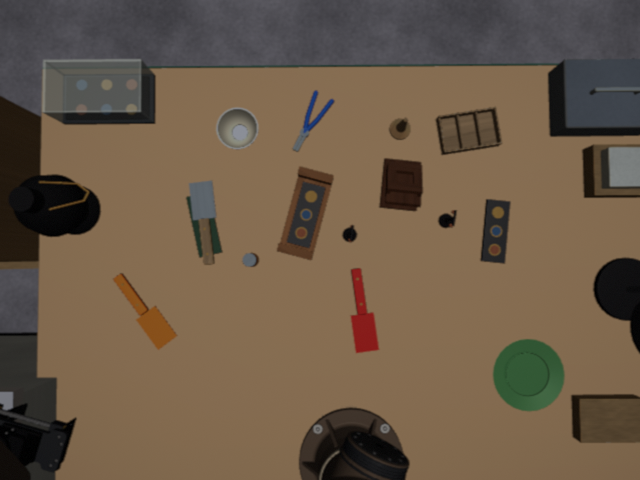

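View pics/scene0.png

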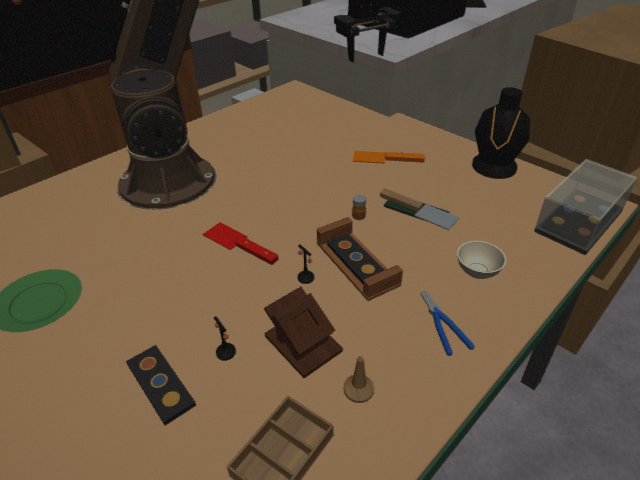

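```bash
cat > h.py <<'E'
from workcell import arm
import cv2,numpy as np
from scipy.spatial.transform import Rotation as Ro
W=arm.get_calibration('wrist');K=W['K'];M=W['mount']
def pose():
    s=arm.read_state();q=np.array(s['tool_rot']);T=np.eye(4)
    T[:3,:3]=Ro.from_quat(q[[1,2,3,0]]).as_matrix();T[:3,3]=s['ee_pos'];return T
def wproj(X,T):
    C=T@M;p=(np.asarray(X,float)-C[:3,3])@C[:3,:3]
    r=np.linalg.norm(p[...,:2],axis=-1);th=np.arctan2(r,p[...,2]);k=K[0,0]*th/np.maximum(r,1e-9)
    return np.stack([K[0,2]+k*p[...,0],K[1,2]+k*p[...,1]],-1)
def wray(u,T):
    C=T@M;d=np.asarray(u,float)-K[:2,2];r=np.linalg.norm(d,axis=-1,keepdims=True);th=r/K[0,0]
    v=np.concatenate([d/np.maximum(r,1e-9)*np.sin(th),np.cos(th)],-1)
    return C[:3,3],v@C[:3,:3].T
def pray(cam,u):
    k=arm.get_calibration(cam);v=np.c_[np.atleast_2d(u),np.ones(len(np.atleast_2d(u)))]@np.linalg.inv(k['K']).T@k['R']
    return -k['R'].T@k['t'],v
def onz(o,v,z): return o+v*((z-o[2])/v[...,2:3])
def ortho(im,T,cx,cy,z,half=150,s=.5):
    # image up = +x, left = +y
    n=int(2*half/s);g=(np.arange(n)+.5)*s-half
    X=np.zeros((n,n,3));X[...,0]=cx-g[:,None];X[...,1]=cy-g[None,:];X[...,2]=z
    m=wproj(X,T).astype(np.float32);return cv2.remap(im,m[...,0],m[...,1],cv2.INTER_LINEAR)
def shot(name):
    T=pose();im=arm.read_camera('wrist');cv2.imwrite(f'pics/{name}.png',im);np.save(f'pics/{name}.npy',T);return im,T
def load(name): return cv2.imread(f'pics/{name}.png'),np.load(f'pics/{name}.npy')
def tri(rays):
    A=np.zeros((3,3));b=np.zeros(3)
    for o,v in rays:
        v=v/np.linalg.norm(v);P=np.eye(3)-np.outer(v,v);A+=P;b+=P@o
    return np.linalg.solve(A,b)
E
python3 - <<'E'
from h import *
P={'scraper':(203,222,10),'blade front':(202,181,10),'handle end':(209,263,20),'rack':(401,185,90),'cradle':(306,213,20),'upper':(496,231,12),'standb':(447,220,40),'standa':(350,234,40),'jar':(250,260,55)}
for n,(u,v,z) in P.items():
    o,r=pray('top',(u,v));print(n,onz(o,r,z).round())
T=pose();print(T.round(3))
E
```

```text
scraper [[565. 349.  10.]]
blade front [[664. 352.  10.]]
handle end [[467. 332.  20.]]
rack [[ 639. -113.   90.]]
cradle [[584. 102.  20.]]
upper [[ 538. -352.   12.]]
standb [[ 563. -228.   40.]]
standa [[532.  -1.  40.]]
jar [[473. 230.  55.]]
[[-9.60000e-01  2.80000e-01  0.00000e+00  1.74999e+02]
 [ 2.80000e-01  9.60000e-01  0.00000e+00  6.00022e+02]
 [ 0.00000e+00  0.00000e+00 -1.00000e+00  2.08368e+02]
 [ 0.00000e+00  0.00000e+00  0.00000e+00  1.00000e+00]]
```

Request:
drive_tool(
  steps=[
    {"linear":[0.77,-0.51,0],"twist":[0,0,0.55],"jaw":1},
    {"linear":[0.77,-0.51,0],"twist":[0,0,0.55],"jaw":1},
    {"linear":[0.77,-0.51,0],"twist":[0,0,0.55],"jaw":1},
    {"linear":[0.77,-0.51,0],"twist":[0,0,0.55],"jaw":1},
    {"linear":[0.77,-0.51,0],"twist":[0,0,0.55],"jaw":1},
    {"linear":[0.77,-0.51,0],"twist":[0,0,0.55],"jaw":1},
    {"linear":[0.77,-0.51,0],"twist":[0,0,0.55],"jaw":1},
    {"linear":[0.77,-0.51,0],"twist":[0,0,0.55],"jaw":1},
    {"linear":[0.77,-0.51,0],"twist":[0,0,0.55],"jaw":1},
    {"linear":[0.77,-0.51,0],"twist":[0,0,0.55],"jaw":1},
    {"linear":[0,0,0],"twist":[0,0,0],"jaw":1},
    {"linear":[0,0,0],"twist":[0,0,0],"jaw":1},
  ],
)

```text
time: 2.1
ee_pos: [560.4, 344.3, 207.9]
tool_rot: [-0.0, -0.049, 0.999, -0.0]
wrist_force: [-0.1, 1.1, -0.2]
gripper_width: 95.2
grip_force: 0.0
```

```bash
python3 - <<'E'
from h import *
im,T=shot('w1');print(T.round(3))
o=ortho(im,T,555,345,20,125,.5)
o2=ortho(im,T,555,345,0,125,.5)
cv2.imwrite('pics/o1.png',np.hstack([cv2.resize(im[:,:],(640,480))]))
a=np.zeros((500,780,3),np.uint8);a[:,:500]=o;a[:210,500:]=cv2.resize(im,(280,210));cv2.imwrite('pics/v1.png',a)
E
```

```text
[[-9.95000e-01 -9.80000e-02 -1.00000e-03  5.60438e+02]
 [-9.80000e-02  9.95000e-01 -0.00000e+00  3.44271e+02]
 [ 1.00000e-03  0.00000e+00 -1.00000e+00  2.07934e+02]
 [ 0.00000e+00  0.00000e+00  0.00000e+00  1.00000e+00]]
```

View pics/v1.png

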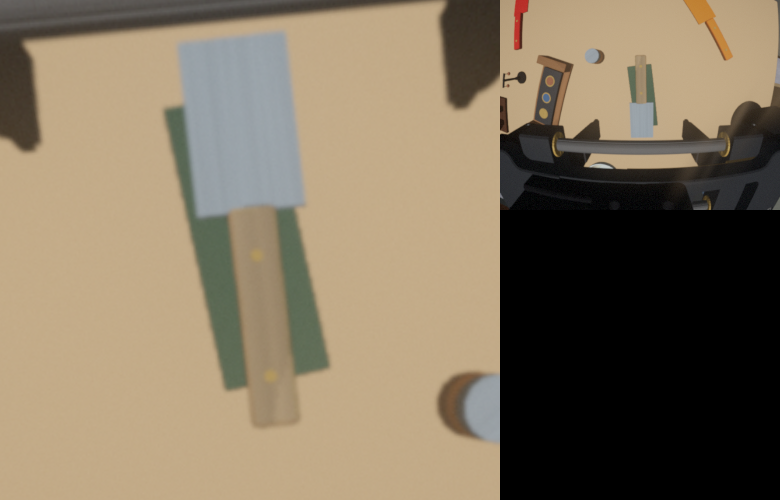

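Request:
drive_tool(
  steps=[
    {"linear":[-0.7,-0.6,0],"twist":[0,0,0],"jaw":1},
    {"linear":[-0.7,-0.6,0],"twist":[0,0,0],"jaw":1},
    {"linear":[-0.7,-0.6,0],"twist":[0,0,0],"jaw":1},
    {"linear":[0,0,0],"twist":[0,0,0],"jaw":1},
    {"linear":[0,0,0],"twist":[0,0,0],"jaw":1},
  ],
)

```text
time: 2.65
ee_pos: [454.1, 255.7, 209.3]
tool_rot: [0.001, -0.051, 0.999, 0.0]
wrist_force: [1.8, 0.3, 0.2]
gripper_width: 95.0
grip_force: 0.0
```

```bash
cat >> h.py <<'E'
def quad(mask):
    c=max(cv2.findContours(mask.astype(np.uint8),cv2.RETR_EXTERNAL,cv2.CHAIN_APPROX_NONE)[0],key=cv2.contourArea)
    return cv2.minAreaRect(cv2.convexHull(c)),c
def rect(im,T,f,cx,cy,z,half=140,s=.5):
    o=ortho(im,T,cx,cy,z,half,s);m=f(o);m=cv2.morphologyEx(m.astype(np.uint8),cv2.MORPH_OPEN,np.ones((5,5)))
    (r,c)=quad(m);(u,v),_,_=r;b=cv2.boxPoints(r)
    P=np.c_[cx+half-(b[:,1]+.0)*s,cy+half-(b[:,0])*s]
    e=[P[1]-P[0],P[2]-P[1]];e.sort(key=np.linalg.norm);L=e[1] if e[1][0]>0 else -e[1]
    return P.mean(0),np.linalg.norm(e[1]),np.linalg.norm(e[0]),np.degrees(np.arctan2(L[1],L[0]))
def hsv(o):return [a.astype(int) for a in cv2.split(cv2.cvtColor(o,cv2.COLOR_BGR2HSV))]
def steel(o):
    h,s,v=hsv(o);return (h>85)&(h<135)&(v>110)
def green(o):
    h,s,v=hsv(o);return (h>45)&(h<90)&(s>40)&(v>40)&(v<130)
E
python3 - <<'E'
from h import *
im,T=shot('w2');print(T[:3,3].round(1))
for n in('w1','w2'):
    im,T=load(n)
    o=ortho(im,T,555,345,20,125,.5)
    if n=='w1':
        h=cv2.cvtColor(o,cv2.COLOR_BGR2HSV);print('handle',h[320,265],'table',h[450,100],'board',h[320,220],'blade',h[120,240])
    for z in (0,3,8,11,15): print(n,z,'blade',[np.round(a,1) for a in rect(im,T,steel,580,350,z,90)],'board',[np.round(a,1) for a in rect(im,T,green,555,345,z)])
E
```

```text
[454.1 255.7 209.3]
handle [ 17  80 157] table [ 18  78 194] board [ 48  53 106] blade [102  23 169]
w1 0 blade [array([624.5, 350.7], dtype=float32), np.float32(91.8), np.float32(56.7), np.float32(7.0)] board [array([533. , 362.6], dtype=float32), np.float32(84.4), np.float32(17.5), np.float32(6.3)]
w1 3 blade [array([623.4, 350.6], dtype=float32), np.float32(91.1), np.float32(56.1), np.float32(6.6)] board [array([533.4, 361.4], dtype=float32), np.float32(83.3), np.float32(17.2), np.float32(8.1)]
w1 8 blade [array([621.7, 350.4], dtype=float32), np.float32(89.8), np.float32(55.5), np.float32(6.6)] board [array([532.8, 361. ], dtype=float32), np.float32(82.6), np.float32(17.0), np.float32(8.1)]
w1 11 blade [array([620.6, 350.3], dtype=float32), np.float32(89.3), np.float32(54.9), np.float32(6.6)] board [array([532.1, 361.9], dtype=float32), np.float32(82.2), np.float32(17.0), np.float32(6.5)]
w1 15 blade [array([619.3, 350.2], dtype=float32), np.float32(88.2), np.float32(54.4), np.float32(6.6)] board [array([532.2, 360.7], dtype=float32), np.float32(80.7), np.float32(16.6), np.float3
[... 325 characters left out ...]
y([533.9, 321.1], dtype=float32), np.float32(65.5), np.float32(13.8), np.float32(10.5)]
w2 8 blade [array([627.9, 351.8], dtype=float32), np.float32(56.4), np.float32(47.4), np.float32(-84.0)] board [array([531.7, 319.9], dtype=float32), np.float32(65.3), np.float32(13.9), np.float32(10.0)]
w2 11 blade [array([625.9, 350.9], dtype=float32), np.float32(56.2), np.float32(47.1), np.float32(-84.2)] board [array([529.2, 318.8], dtype=float32), np.float32(67.9), np.float32(13.8), np.float32(8.7)]
w2 15 blade [array([623.4, 349.9], dtype=float32), np.float32(55.4), np.float32(46.6), np.float32(-84.0)] board [array([529.1, 318.8], dtype=float32), np.float32(64.1), np.float32(13.3), np.float32(10.6)]
```

```bash
python3 - <<'E'
from h import *
im,T=load('w2')
o=ortho(im,T,555,345,10,125,.5)
a=np.zeros((500,800,3),np.uint8);a[:,:500]=o;a[:225,500:]=cv2.resize(im,(300,225))
a[250:500,500:750]=cv2.resize((steel(o)*255+green(o)*120).astype(np.uint8)[...,None].repeat(3,2),(250,250));cv2.imwrite('pics/v2.png',a)
E
```

```text
(no output)
```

View pics/v2.png

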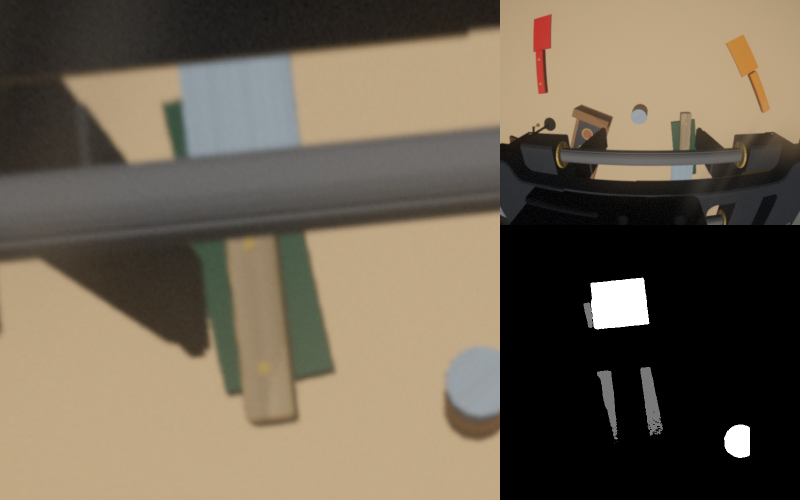

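```bash
python3 - <<'E'
from h import *
def ray(n,z,uv):
    _,T=load(n);u=np.array(uv,float);X=np.array([680-.5*u[1],470-.5*u[0],z]);o=(T@M)[:3,3];return o,X-o
for nm,a,b in[('hl',(254,427),(251,422)),('hr',(298,422),(296,419)),('pin',(270.5,376),(264,367)),('pin2',(257,255),(249,244)),('bl',(229,390),(230,394)),('br',(329,368),(332,371)),('tl',(164,107),(164,103))]:
    print(nm,tri([ray('w1',20,a),ray('w2',10,b)]).round(1))
im,T=load('w1')
def green2(o):
    h,s,v=hsv(o);return (h>38)&(h<95)&(s>35)&(v>40)&(v<140)
o=ortho(im,T,555,345,8,125,.5);m=cv2.morphologyEx(green2(o).astype(np.uint8),cv2.MORPH_OPEN,np.ones((5,5)))
n,l,st,_=cv2.connectedComponentsWithStats(m)
pts=np.concatenate([np.argwhere(l==i)[:,::-1] for i in range(1,n) if st[i,4]>300]);print(st.tolist())
b=cv2.boxPoints(cv2.minAreaRect(pts.astype(np.float32)));P=np.c_[680-.5*b[:,1],470-.5*b[:,0]];print(P.round(1),P.mean(0),np.linalg.norm(P[1]-P[0]),np.linalg.norm(P[2]-P[1]))
def wood(o):
    h,s,v=hsv(o);return (v<172)&(h<24)&(s>50)&(v>100)
for z in(20,24):
  o=ortho(im,T,510,337,z,62,.5);print('handle',rect(im,T,wood,510,337,z,62))
E
```

```text
hl [466.7 342.6  18.8]
hr [468.9 320.8  16.8]
pin [492.1 334.6  24.5]
pin2 [551.7 341.6  24.2]
bl [484.6 356.5   4.4]
br [496.  304.5   5.5]
tl [632.4 390.3   3.9]
[[0, 0, 500, 500, 240238], [164, 100, 27, 110, 1071], [279, 205, 49, 166, 3900], [188, 212, 55, 175, 4791]]
[[628.9 388.9]
 [640.4 337.3]
 [497.5 305.5]
 [486.  357.1]] [563.2027  347.21234] 52.891808 146.4014
handle (array([520.23517, 337.93512], dtype=float32), np.float32(107.01313), np.float32(25.622812), np.float32(6.377185))
handle (array([520.363 , 338.1374], dtype=float32), np.float32(106.44614), np.float32(25.117466), np.float32(6.26349))
```

Request:
drive_tool(
  steps=[
    {"linear":[0.62,-0.66,0],"twist":[0,0,0],"jaw":1},
    {"linear":[0.62,-0.66,0],"twist":[0,0,0],"jaw":1},
    {"linear":[0.62,-0.66,0],"twist":[0,0,0],"jaw":1},
    {"linear":[0.62,-0.66,0],"twist":[0,0,0],"jaw":1},
    {"linear":[0.62,-0.66,0],"twist":[0,0,0],"jaw":1},
    {"linear":[0,0,0],"twist":[0,0,0],"jaw":1},
    {"linear":[0,0,0],"twist":[0,0,0],"jaw":1},
  ],
)

```text
time: 3.4
ee_pos: [610.7, 90.2, 207.5]
tool_rot: [-0.0, -0.05, 0.999, 0.0]
wrist_force: [-0.5, 0.4, 0.6]
gripper_width: 95.2
grip_force: 0.0
```

```bash
python3 -c "
from h import *
im,T=shot('w3');print(T[:3,3])"
```

```text
[610.66385767  90.15315285 207.51070679]
```

Request:
drive_tool(
  steps=[
    {"linear":[0.4,-0.85,0],"twist":[0,0,0],"jaw":1},
    {"linear":[0.4,-0.85,0],"twist":[0,0,0],"jaw":1},
    {"linear":[0,-0.9,0],"twist":[0,0,0],"jaw":1},
    {"linear":[0,-0.9,0],"twist":[0,0,0],"jaw":1},
    {"linear":[0,0,0],"twist":[0,0,0],"jaw":1},
    {"linear":[0,0,0],"twist":[0,0,0],"jaw":1},
  ],
)

```text
time: 4.05
ee_pos: [649.8, -84.2, 208.4]
tool_rot: [-0.0, -0.05, 0.999, 0.0]
wrist_force: [-1.0, 1.1, -0.2]
gripper_width: 95.3
grip_force: 0.0
```

```bash
python3 - <<'E'
from h import *
im4,T4=shot('w4');print(T4[:3,3])
im,T=load('w3')
a=np.zeros((600,800,3),np.uint8)
a[:480,:400]=cv2.resize(ortho(im,T,584,102,46,120,.5),(480,480))[:,40:440]
a[:480,400:]=cv2.resize(ortho(im4,T4,610,-113,78,100,.5),(480,480))[:,40:440]
a[480:,:160]=cv2.resize(im4,(160,120))
a[480:,160:320]=cv2.resize(im,(160,120))
cv2.imwrite('pics/v3.png',a)
E
```

```text
[649.84621919 -84.22537022 208.39158085]
```

View pics/v3.png

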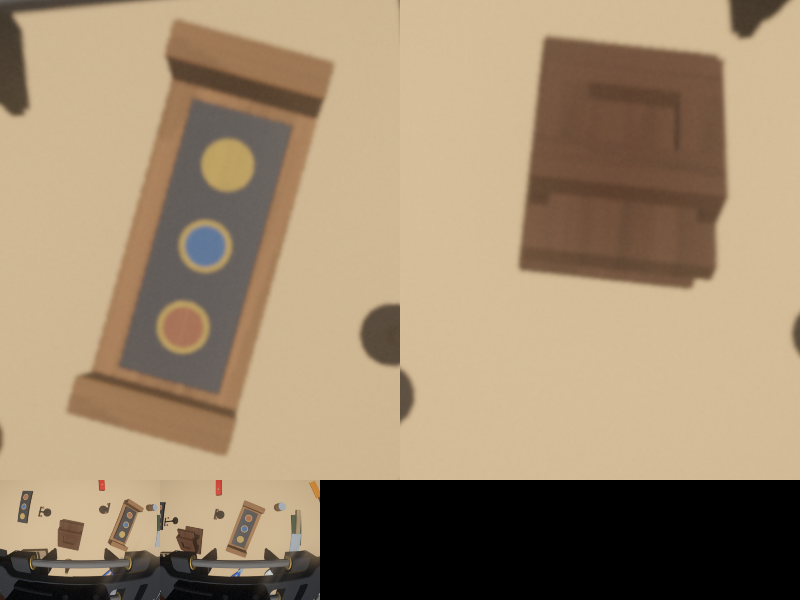

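```bash
cat >> h.py <<'E'
def rackT(x,y,a): # a: yaw of rack x-axis (rad)
    T=np.eye(4);T[:3,:3]=Ro.from_euler('z',a).as_matrix();T[:3,3]=[x,y,0];return T
S=np.eye(4);S[:3,:3]=Ro.from_euler('y',-30,degrees=True).as_matrix();S[:3,3]=[-20,0,78]
def tp(T,p): return np.asarray(p,float)@T[:3,:3].T+T[:3,3]
def gproj(cam,X):
    k=arm.get_calibration(cam);p=(X@k['R'].T+k['t'])@k['K'].T;return p[:,:2]/p[:,2:]
E
python3 - <<'E'
from h import *
R=rackT(582.8,-114.1,np.pi-np.arctan2(.115,.993))
L=[('r',[(-5,45,0),(-5,-45,0),(-125,-45,0),(-125,45,0),(-5,45,0)]),('s',[(10,32,0),(10,-32,0)]),('s',[(0,32,0),(0,-32,0),(-80,-32,0),(-80,32,0),(0,32,0)]),('s',[(-12,32,9),(-12,-32,9)])]
L=[tp(R@S if f=='s' else R,p) for f,p in L];col=[(0,255,0),(0,0,255),(255,255,0),(255,0,255)]
out=[]
im4,T4=load('w4');im3,T3=load('w3');sc=cv2.imread('pics/scene0.png')
for im,pr in((im4,lambda X:wproj(X,T4)),(im3,lambda X:wproj(X,T3)),(sc,lambda X:gproj('scene',X))):
    c=pr(np.vstack(L)).mean(0);o=(c-[50,37]).astype(int)
    b=cv2.resize(im[max(o[1],0):o[1]+75,max(o[0],0):o[0]+100],(400,300),interpolation=cv2.INTER_CUBIC);b0=b.copy()
    for l,k in zip(L,col): cv2.polylines(b,[((pr(l)-np.maximum(o,0)+.5)*4).astype(int)],False,k,1)
    out+=[b0,b]
cv2.imwrite('pics/v4.png',np.vstack([np.hstack([out[0],out[1]]),np.hstack([out[3],out[5]])]))
cv2.imwrite('pics/v4b.png',np.hstack([out[2],out[4]]))
E
```

```text
(no output)
```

View pics/v4.png

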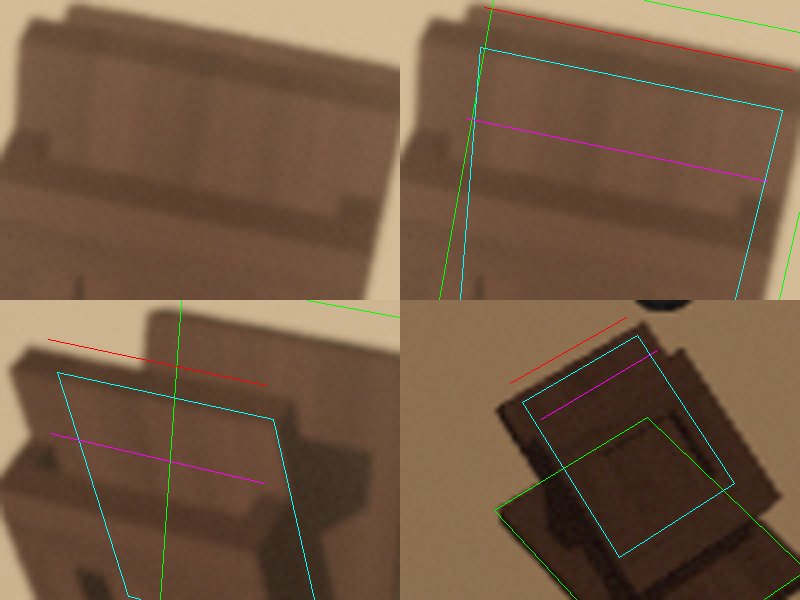

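```bash
cat > fit.py <<'E'
from h import *
from scipy.optimize import least_squares
a0=np.pi-np.arctan2(.115,.993)
R=rackT(582.8,-114.1,a0)
L=[('r',[(-5,45,0),(-5,-45,0),(-125,-45,0),(-125,45,0),(-5,45,0)]),('s',[(10,32,0),(10,-32,0)]),('s',[(0,32,0),(0,-32,0),(-80,-32,0),(-80,32,0),(0,32,0)]),('s',[(-12,32,9),(-12,-32,9)])]
L0=np.vstack([tp(R@S if f=='s' else R,p) for f,p in L])
im4,T4=load('w4');im3,T3=load('w3');sc=cv2.imread('pics/scene0.png')
pr={'w4':lambda X:wproj(X,T4),'w3':lambda X:wproj(X,T3),'sc':lambda X:gproj('scene',X)}
off={n:np.maximum((p(L0).mean(0)-[50,37]).astype(int),0) for n,p in pr.items()}
F=[('w4',(10,40,0),(21,45)),('w4',(-12,32,9),(48,158)),('w4',(-12,-32,9),(338,213)),('sc',(10,-40,0),(242,25)),('sc',(10,40,0),(98,108)),('w3',(10,40,0),(12,68))]
def res(p,z=0):
    Q=rackT(p[0],p[1],p[2])@S;Q[2,3]+=p[3] if len(p)>3 else 0
    return np.concatenate([pr[n](tp(Q,[X]))[0]-(np.array(u)/4-.5+off[n]) for n,X,u in F])
if __name__=='__main__':
    for p0 in([582.8,-114.1,a0],[582.8,-114.1,a0,0]):
        r=least_squares(res,p0,loss='soft_l1');print(r.x,np.degrees(r.x[2]));print(r.fun.reshape(-1,2).round(1).tolist())
        np.save('rack.npy',least_squares(res,[582.8,-114.1,a0],loss='soft_l1').x)
    p=np.load('rack.npy');R=rackT(*p)
    print('mouth',tp(R@S,[0,0,0]))
    out=[];L+=[('s',[(10,40,0),(10,-40,0)])]
    for n,im in(('w4',im4),('w3',im3),('sc',sc)):
        o=off[n];s=6 if 0 else 4
        b=cv2.resize(im[o[1]:o[1]+75,o[0]:o[0]+100],(400,300),interpolation=cv2.INTER_CUBIC)
        for (f,l),k in zip(L,[(0,255,0),(0,0,255),(255,255,0),(255,0,255),(0,0,255)]): cv2.polylines(b,[((pr[n](tp(R@S if f=='s' else R,l))-o+.5)*4).astype(int)],False,k,1)
        out.append(b)
    cv2.imwrite('pics/v5.png',np.vstack([np.hstack(out[:2]),np.hstack([out[2],out[2]*0])]))
E
python3 fit.py
```

```text
[ 590.72984073 -119.15215017    3.04749498] 174.6086006436317
[[-0.1, -0.9], [-1.3, -0.0], [1.3, 0.2], [0.3, -0.7], [0.4, 0.2], [-0.5, 0.5]]
[ 590.8268374  -119.41632244    3.04824374   -1.23874665] 174.65150107898847
[[-0.1, -0.8], [-1.3, -0.1], [1.0, 0.1], [0.3, -0.1], [0.4, 0.8], [0.1, 0.4]]
mouth [ 610.64136233 -121.03132755   78.        ]
```

View pics/v5.png

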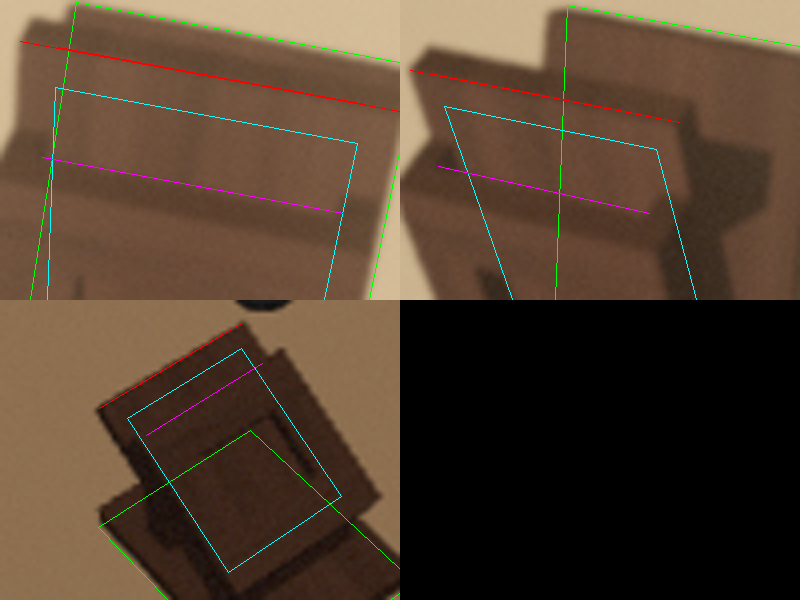

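Request:
drive_tool(
  steps=[
    {"linear":[-0.22,0.85,0],"twist":[0,0,0.02],"jaw":1},
    {"linear":[-0.22,0.85,0],"twist":[0,0,0.02],"jaw":1},
    {"linear":[-0.22,0.85,0],"twist":[0,0,0.02],"jaw":1},
    {"linear":[-0.22,0.85,0],"twist":[0,0,0.02],"jaw":1},
    {"linear":[-0.22,0.85,0],"twist":[0,0,0.02],"jaw":1},
    {"linear":[-0.22,0.85,0],"twist":[0,0,0.02],"jaw":1},
    {"linear":[-0.22,0.85,0],"twist":[0,0,0.02],"jaw":1},
    {"linear":[-0.22,0.85,0],"twist":[0,0,0.02],"jaw":1},
    {"linear":[-0.22,0.85,0],"twist":[0,0,0.02],"jaw":1},
    {"linear":[-0.22,0.85,0],"twist":[0,0,0.02],"jaw":1},
    {"linear":[0,0,0],"twist":[0,0,0],"jaw":0.3},
    {"linear":[0,0,-0.8],"twist":[0,0,0],"jaw":0.3},
    {"linear":[0,0,-0.8],"twist":[0,0,0],"jaw":0.3},
    {"linear":[0,0,-0.8],"twist":[0,0,0],"jaw":0.3},
    {"linear":[0,0,-0.4],"twist":[0,0,0],"jaw":0.3},
    {"linear":[0,0,0],"twist":[0,0,0],"jaw":0.3},
    {"linear":[0,0,0],"twist":[0,0,0],"jaw":0.3},
  ],
)

```text
time: 5.8
ee_pos: [539.7, 340.9, 69.1]
tool_rot: [0.0, -0.058, 0.998, 0.0]
wrist_force: [0.4, -0.1, 0.2]
gripper_width: 62.0
grip_force: 0.0
```

```bash
python3 -c "
from h import *
T=pose();im=arm.read_camera('wrist');print(T[:3,3],np.degrees(np.arctan2(T[1,1],T[0,1]))-90)
cv2.imwrite('pics/w6.png',im)
f=lambda o:(lambda h,s,v:(v<172)&(h<24)&(s>50)&(v>90))(*hsv(o))
print(rect(im,T,f,500,335,24,50))"
```

```text
[539.65326724 340.91701322  69.12335624] 6.6154553212738705
(array([509.2625 , 337.35507], dtype=float32), np.float32(84.677986), np.float32(23.926548), np.float32(6.679883))
```

Request:
drive_tool(
  steps=[
    {"linear":[0,0,-0.4],"twist":[0,0,0],"jaw":0.3},
    {"linear":[0,0,-0.28],"twist":[0,0,0],"jaw":0.3},
    {"linear":[0,0,0],"twist":[0,0,0],"jaw":-1},
    {"linear":[0,0,0],"twist":[0,0,0],"jaw":-1},
    {"linear":[0,0,0],"twist":[0,0,0],"jaw":-1},
    {"linear":[0,0,0],"twist":[0,0,0],"jaw":-1},
    {"linear":[0,0,0],"twist":[0,0,0],"jaw":-1},
    {"linear":[0,0,0],"twist":[0,0,0],"jaw":-1},
  ],
)

```text
time: 6.65
ee_pos: [540.1, 340.0, 34.6]
tool_rot: [0.0, -0.057, 0.998, 0.0]
wrist_force: [-0.1, -0.0, 0.1]
gripper_width: 19.3
grip_force: 0.0
```

Request:
drive_tool(
  steps=[
    {"linear":[0,0,0],"twist":[0,0,0],"jaw":-1},
    {"linear":[0,0,0],"twist":[0,0,0],"jaw":-1},
    {"linear":[0,0,0],"twist":[0,0,0],"jaw":-1},
  ],
)

```text
time: 6.95
ee_pos: [540.0, 340.0, 34.3]
tool_rot: [-0.0, -0.057, 0.998, 0.0]
wrist_force: [-0.3, -0.4, -0.2]
gripper_width: 0.7
grip_force: 0.0
```

```bash
python3 - <<'E'
from h import *
im,T=shot('w7');a=np.zeros((480,800,3),np.uint8);a[:,:480]=cv2.resize(im[150:390,200:440],(480,480))
sc=arm.read_camera('scene');cv2.imwrite('pics/s7.png',sc);u=gproj('scene',np.array([[540,340,30.]]))[0].astype(int);print(u)
a[:320,480:]=cv2.resize(sc[u[1]-50:u[1]+50,u[0]-50:u[0]+50],(320,320))
cv2.imwrite('pics/v6.png',a)
E
```

```text
[407 197]
```

View pics/v6.png

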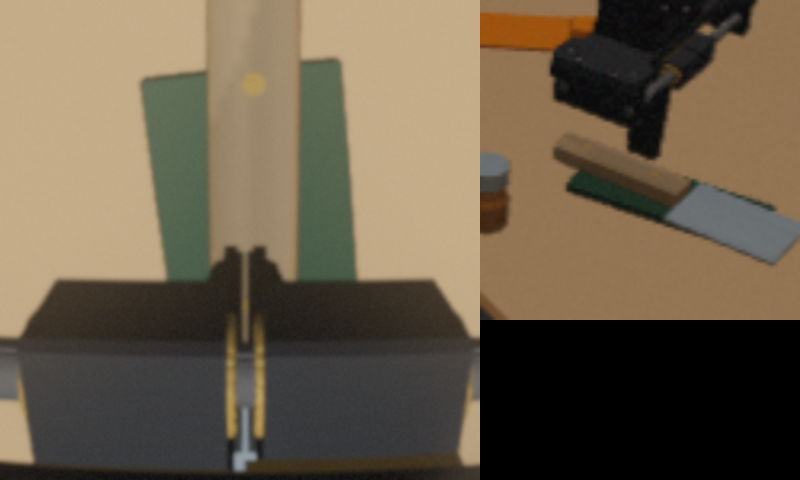

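```bash
python3 - <<'E'
from h import *
im,T=load('w7')
for dx in(0,10):
  for z in(-6,0,6,15,25): print(dx,z,wproj(T[:3,3]+T[:3,0]*dx+T[:3,2]*z,T).round(1), gproj('scene',(T[:3,3]+T[:3,0]*dx+T[:3,2]*z)[None]).round(1))
print(arm.read_state())
# finger tips in w1 open
im1,T1=load('w1')
for z in(0,15,25): print(z,wproj(T1[:3,3]+T1[:3,0]*10+T1[:3,1]*47.5+T1[:3,2]*z,T1).round(1))
E
```

```text
0 -6 [325.5 293.8] [[407.9 194.4]]
0 0 [325.4 289.4] [[407.7 196.5]]
0 6 [325.3 285.2] [[407.5 198.5]]
0 15 [325.2 279.4] [[407.1 201.5]]
0 25 [325.1 273.5] [[406.7 204.8]]
10 -6 [325.5 274.6] [[404.3 193. ]]
10 0 [325.5 270.7] [[404.1 195. ]]
10 6 [325.4 267.1] [[403.9 197.1]]
10 15 [325.3 262. ] [[403.6 200. ]]
10 25 [325.2 256.8] [[403.2 203.3]]
{'time': 7.05, 'joint_positions': array([ 4.58463980e-01,  7.12550136e-01,  1.67159417e+00,  1.21979295e-04,
        7.57495339e-01, -1.22650871e+00]), 'dq': array([ 0.00234721, -0.00017084, -0.00051138, -0.00158634,  0.00038559,
        0.00097473]), 'effort': array([ 4.91637857e-04, -6.78641653e+01, -1.87568057e+01, -3.92459609e-03,
        9.06205410e-02, -1.64314974e-05]), 'ee_pos': array([539.96844003, 340.009445  ,  34.32206136]), 'tool_rot': array([-3.80019448e-05, -5.70129383e-02,  9.98373438e-01,  2.93945314e-05]), 'wrist_force': array([-0.80103851,  0.37736227, -0.26284589]), 'ft_torque': array([0.03351225, 0.04443517, 0.01828352]), 'grip_force': 0.0, 'gripper_width': 0.23566548672759002}
0 [418.4 270.2]
15 [411.8 261.6]
25 [407.8 256.6]
```

Request:
drive_tool(
  steps=[
    {"linear":[0,0,0],"twist":[0,0,0],"jaw":-0.1},
    {"linear":[0,0,0],"twist":[0,0,0],"jaw":-0.1},
    {"linear":[0,0,0],"twist":[0,0,0],"jaw":-0.1},
    {"linear":[0,0,0],"twist":[0,0,0],"jaw":-0.1},
    {"linear":[0,0,0],"twist":[0,0,0],"jaw":-0.1},
    {"linear":[0,0,-0.1],"twist":[0,0,0],"jaw":-0.1},
    {"linear":[0,0,-0.1],"twist":[0,0,0],"jaw":-0.1},
    {"linear":[0,0,0],"twist":[0,0,0],"jaw":-0.1},
  ],
)

```text
time: 7.85
ee_pos: [539.6, 339.8, 23.4]
tool_rot: [-0.001, -0.057, 0.998, -0.0]
wrist_force: [-0.4, -0.0, -0.7]
gripper_width: 43.0
grip_force: 0.0
```

Request:
drive_tool(
  steps=[
    {"linear":[0,0,-0.1],"twist":[0,0,0],"jaw":-0.1},
    {"linear":[0,0,-0.06],"twist":[0,0,0],"jaw":-0.1},
    {"linear":[0,0,0],"twist":[0,0,0],"jaw":-0.1},
  ],
)

```text
time: 8.15
ee_pos: [539.7, 339.9, 15.8]
tool_rot: [-0.0, -0.057, 0.998, -0.0]
wrist_force: [-0.5, -0.4, -0.7]
gripper_width: 42.7
grip_force: 0.0
```

```bash
python3 - <<'E'
from h import *
im,T=shot('w8');print(T[:3,3])
sc=arm.read_camera('scene');cv2.imwrite('pics/s8.png',sc);u=gproj('scene',np.array([[540,340,20.]]))[0].astype(int)
a=np.zeros((400,800,3),np.uint8);a[:,:400]=cv2.resize(im[200:340,250:390],(400,400))
a[:,400:]=cv2.resize(sc[u[1]-40:u[1]+40,u[0]-40:u[0]+40],(400,400))
cv2.imwrite('pics/v7.png',a)
E
```

```text
[539.74195283 339.90077958  15.7633069 ]
```

View pics/v7.png

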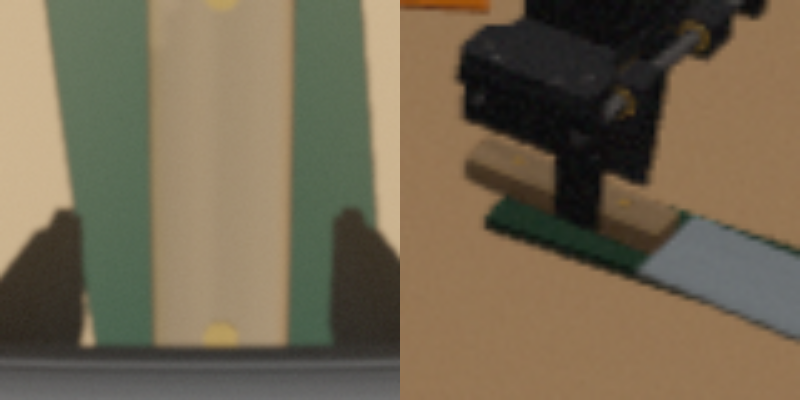

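```bash
python3 - <<'E'
from h import *
im,T=load('w8');u=gproj('scene',np.array([[540,340,20.]]))[0].astype(int)
print('tip scene',u-40+np.array([155/5,217/5]),u-40+np.array([200/5,230/5]))
for z in(0,5,10,15,20): print(z,[gproj('scene',(T[:3,3]*[1,1,0]+[0,0,z]+T[:3,0]*dx-T[:3,1]*21.5)[None])[0].round(1) for dx in(-10,10)],[wproj(T[:3,3]*[1,1,0]+[0,0,z]+T[:3,0]*10+T[:3,1]*d,T).round(1) for d in(-21.5,21.5)])
print('wrist tip',250+80*.35,200+212*.35,250+335*.35)
E
```

```text
tip scene [398.  204.4] [407. 207.]
0 [array([405.4, 213.5]), array([398.3, 210.5])] [array([285.6, 261.5]), array([364.9, 261.5])]
5 [array([405.5, 211.9]), array([398.4, 208.9])] [array([284.7, 264.2]), array([365.9, 264.2])]
10 [array([405.7, 210.2]), array([398.6, 207.3])] [array([283.8, 267.1]), array([367. , 267.1])]
15 [array([405.9, 208.6]), array([398.8, 205.6])] [array([282.8, 270.1]), array([368.1, 270.1])]
20 [array([406.1, 206.9]), array([398.9, 204. ])] [array([281.7, 273.3]), array([369.3, 273.3])]
wrist tip 278.0 274.2 367.25
```

Request:
drive_tool(
  steps=[
    {"linear":[0,0,-0.08],"twist":[0,0,0],"jaw":-0.1},
    {"linear":[0,0,-0.08],"twist":[0,0,0],"jaw":-0.1},
    {"linear":[0,0,0],"twist":[0,0,0],"jaw":-0.1},
  ],
)

```text
time: 8.55
ee_pos: [539.7, 339.9, 7.7]
tool_rot: [-0.0, -0.057, 0.998, -0.0]
wrist_force: [-0.5, 0.7, 0.9]
gripper_width: 42.5
grip_force: 0.0
```

Request:
drive_tool(
  steps=[
    {"linear":[0,0,0],"twist":[0,0,0],"jaw":-1},
    {"linear":[0,0,0],"twist":[0,0,0],"jaw":-1},
    {"linear":[0,0,0],"twist":[0,0,0],"jaw":-1},
    {"linear":[0,0,0],"twist":[0,0,0],"jaw":-1},
    {"linear":[0,0,0],"twist":[0,0,0],"jaw":-1},
    {"linear":[0,0,0],"twist":[0,0,0],"jaw":-1},
  ],
)

```text
time: 9.15
ee_pos: [540.0, 340.0, 8.4]
tool_rot: [0.0, -0.057, 0.998, 0.0]
wrist_force: [-0.5, 0.7, 1.0]
gripper_width: 23.7
grip_force: 29.9
```

Request:
drive_tool(
  steps=[
    {"linear":[0,0,0.3],"twist":[0,0,0],"jaw":-1},
    {"linear":[0,0,0.5],"twist":[0,0,0],"jaw":-1},
    {"linear":[0,0,0.8],"twist":[0,0,0],"jaw":-1},
    {"linear":[0,0,0.8],"twist":[0,0,0],"jaw":-1},
    {"linear":[0,0,0.8],"twist":[0,0,0],"jaw":-1},
    {"linear":[0,0,0.6],"twist":[0,0,0],"jaw":-1},
    {"linear":[-0.09,-0.75,0],"twist":[0,0,-0.25],"jaw":-1},
    {"linear":[-0.09,-0.75,0],"twist":[0,0,-0.25],"jaw":-1},
    {"linear":[-0.09,-0.75,0],"twist":[0,0,-0.25],"jaw":-1},
    {"linear":[-0.09,-0.75,0],"twist":[0,0,-0.25],"jaw":-1},
    {"linear":[-0.09,-0.75,0],"twist":[0,0,-0.25],"jaw":-1},
    {"linear":[-0.09,-0.75,0],"twist":[0,0,-0.25],"jaw":-1},
    {"linear":[-0.09,-0.75,0],"twist":[0,0,-0.25],"jaw":-1},
    {"linear":[-0.09,-0.75,0],"twist":[0,0,-0.25],"jaw":-1},
    {"linear":[-0.09,-0.75,0],"twist":[0,0,-0.25],"jaw":-1},
    {"linear":[-0.09,-0.75,0],"twist":[0,0,-0.25],"jaw":-1},
    {"linear":[-0.09,-0.75,0],"twist":[0,0,-0.25],"jaw":-1},
    {"linear":[-0.09,-0.75,0],"twist":[0,0,-0.25],"jaw":-1},
    {"linear":[0,0,0],"twist":[0,0,0],"jaw":-1},
  ],
)

```text
time: 11.05
ee_pos: [485.4, -113.3, 199.2]
tool_rot: [0.0, 0.05, 0.999, -0.0]
wrist_force: [0.6, 0.7, -2.2]
gripper_width: 23.7
grip_force: 29.9
```

Request:
drive_tool(
  steps=[
    {"linear":[0,0,0],"twist":[0.088,0.933,0],"jaw":-1},
    {"linear":[0,0,0],"twist":[0.088,0.933,0],"jaw":-1},
    {"linear":[0,0,0],"twist":[0.088,0.933,0],"jaw":-1},
    {"linear":[0,0,0],"twist":[0.088,0.933,0],"jaw":-1},
    {"linear":[0,0,0],"twist":[0.088,0.933,0],"jaw":-1},
    {"linear":[0,0,0],"twist":[0.088,0.933,0],"jaw":-1},
    {"linear":[0,0,0],"twist":[0.088,0.933,0],"jaw":-1},
    {"linear":[0,0,0],"twist":[0.088,0.933,0],"jaw":-1},
    {"linear":[0,0,0],"twist":[0,0,0],"jaw":-1},
    {"linear":[0,0,0],"twist":[0,0,0],"jaw":-1},
  ],
)

```text
time: 12.05
ee_pos: [486.1, -109.6, 198.5]
tool_rot: [-0.258, 0.046, 0.965, 0.012]
wrist_force: [-0.5, 0.9, -2.3]
gripper_width: 23.8
grip_force: 29.9
```

```bash
cat > slot.py <<'E'
from h import *
T=pose();Q=rackT(*np.load('rack.npy'))@S
A=np.linalg.inv(Q)@T
print('TCP in slot',A[:3,3].round(1),'axes x',A[:3,0].round(3),'z',A[:3,2].round(3))
O=tp(A,[-36,0,0.2]);print('origin',O.round(1),'tip',tp(A,[-126,0,-1.3]).round(1))
print('slot axes world',Q[:3,:3].round(3).tolist(), arm.read_state()['time'])
# residual rotation (world rotvec deg) to goal: tool x = slot x, tool z=-slot z
G=Q[:3,:3]@np.diag([1,-1,-1]);print('rot deg',np.degrees(Ro.from_matrix(G@T[:3,:3].T).as_rotvec()).round(2))
E
python3 slot.py; python3 -c "
from h import *
im,T=shot('w9');sc=arm.read_camera('scene');cv2.imwrite('pics/s9.png',sc)
a=np.zeros((400,800,3),np.uint8);a[:,:400]=sc[150:400,150:400] if 0 else cv2.resize(sc[180:400,180:400],(400,400));a[:300,400:]=cv2.resize(im,(400,300));cv2.imwrite('pics/v8.png',a)"
```

```text
TCP in slot [168.6   0.3  41.8] axes x [ 1.    -0.001 -0.002] z [-0.002  0.    -1.   ]
origin [132.6   0.3  41.6] tip [42.6  0.4 43.3]
slot axes world [[-0.862, -0.094, 0.498], [0.081, -0.996, -0.047], [0.5, 0.0, 0.866]] 12.05
rot deg [0.04 0.1  0.03]
```

View pics/v8.png

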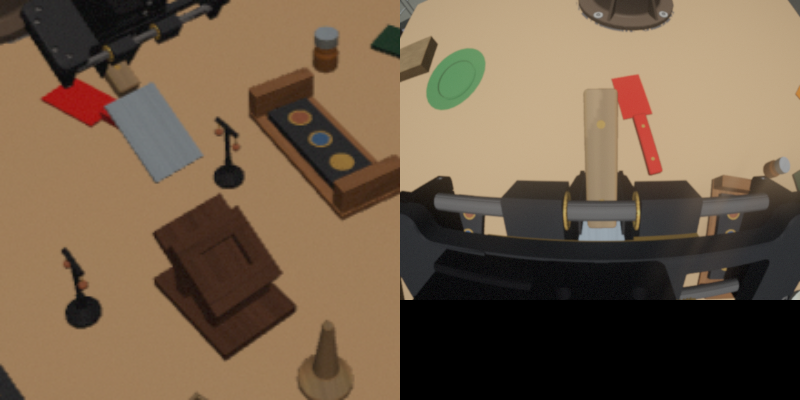

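```bash
python3 - <<'E'
from h import *
im,T=load('w9')
B=lambda x,y,z:tp(T,[-36+x,-y,.2-z])
P=np.array([B(-90,28,3),B(-90,-28,3),B(0,28,3),B(0,-28,3)])
print(gproj('scene',P).round(1))
print(wproj(np.array([B(110,12,16),B(110,-12,16)]),T).round(1))
# detect blade corners in the scene crop
sc=cv2.imread('pics/s9.png')[210:300,225:300];m=steel(sc).astype(np.uint8)
h,s,v=hsv(sc);m=((h>85)&(h<135)&(v>85)).astype(np.uint8)
c=max(cv2.findContours(m,0,1)[0],key=cv2.contourArea);print(cv2.boxPoints(cv2.minAreaRect(c))+[225,210],cv2.approxPolyDP(c,3,True)[:,0]+[225,210])
h,s,v=hsv(im);print([im[140:150:3,x].mean(0).round().tolist() for x in(450,465,470,480,495)])
E
```

```text
[[265.2 280.4]
 [291.4 265.5]
 [237.  237.9]
 [263.6 224.6]]
[[297.4 138.8]
 [353.4 138.8]]
[[237.45295334 238.3719902 ]
 [261.27680588 222.171772  ]
 [290.27352905 264.81400681]
 [266.4496727  281.01422119]] [[262 226]
 [238 238]
 [266 279]
 [290 265]]
[[138.0, 172.0, 197.0], [137.0, 172.0, 196.0], [138.0, 172.0, 196.0], [138.0, 172.0, 196.0], [136.0, 171.0, 196.0]]
```

Request:
drive_tool(
  steps=[
    {"linear":[0,0,-0.4],"twist":[0,0,0],"jaw":-1},
    {"linear":[0,0,-0.4],"twist":[0,0,0],"jaw":-1},
    {"linear":[0,0,-0.1],"twist":[0,0,0],"jaw":-1},
    {"linear":[0,0,0],"twist":[0,0,0],"jaw":-1},
    {"linear":[0,0,0],"twist":[0,0,0],"jaw":-1},
  ],
)

```text
time: 12.65
ee_pos: [486.2, -110.1, 154.3]
tool_rot: [-0.258, 0.046, 0.965, 0.012]
wrist_force: [0.6, -0.5, -2.6]
gripper_width: 23.7
grip_force: 29.9
```

```bash
python3 slot.py; python3 - <<'E'
from h import *
im,T=shot('w10');sc=arm.read_camera('scene');cv2.imwrite('pics/s10.png',sc)
Q=rackT(*np.load('rack.npy'))@S
B=lambda x,y,z:tp(T,[-36+x,-y,.2-z])
print('pred',gproj('scene',np.array([B(-90,28,3),B(-90,-28,3),B(0,28,3),B(0,-28,3)])).round(1).tolist())
o=[200,190];s=sc[190:310,200:310];h,sa,v=hsv(s);m=((h>85)&(h<135)&(v>85)).astype(np.uint8)
c=max(cv2.findContours(m,0,1)[0],key=cv2.contourArea);print((cv2.boxPoints(cv2.minAreaRect(c))+o).round(1).tolist())
print('lip',gproj('scene',tp(Q,[(10,-40,0),(10,40,0)])).round(1).tolist())
E
```

```text
TCP in slot [146.3   0.8   3.6] axes x [ 1.    -0.001 -0.002] z [-0.002  0.    -1.   ]
origin [110.3   0.8   3.5] tip [20.3  0.9  5.1]
slot axes world [[-0.862, -0.094, 0.498], [0.081, -0.996, -0.047], [0.5, 0.0, 0.866]] 12.65
rot deg [0.06 0.09 0.06]
pred [[267.2, 298.5], [292.5, 283.5], [239.8, 257.0], [265.5, 243.5]]
[[240.3, 257.5], [263.8, 241.8], [291.4, 283.1], [267.8, 298.8]]
lip [[300.3, 286.0], [264.4, 307.7]]
```

Request:
drive_tool(
  steps=[
    {"linear":[0.242,-0.007,-0.14],"twist":[0,0,0],"jaw":-1},
    {"linear":[0.242,-0.023,-0.14],"twist":[0,0,0],"jaw":-1},
    {"linear":[0.242,-0.023,-0.14],"twist":[0,0,0],"jaw":-1},
    {"linear":[0,0,0],"twist":[0,0,0],"jaw":-1},
  ],
)

```text
time: 13.15
ee_pos: [523.5, -112.7, 130.7]
tool_rot: [-0.259, 0.046, 0.965, 0.012]
wrist_force: [-0.5, -0.1, -2.7]
gripper_width: 23.8
grip_force: 29.9
```

```bash
python3 slot.py
```

```text
TCP in slot [ 1.021e+02 -1.000e-01  1.900e+00] axes x [ 1.    -0.001  0.001] z [ 0.001 -0.    -1.   ]
origin [66.1 -0.1  1.7] tip [-23.9  -0.    3.1]
slot axes world [[-0.862, -0.094, 0.498], [0.081, -0.996, -0.047], [0.5, 0.0, 0.866]] 13.15
rot deg [ 0.01 -0.05  0.05]
```

Request:
drive_tool(
  steps=[
    {"linear":[0.242,-0.023,-0.135],"twist":[0,0,0],"jaw":-1},
    {"linear":[0.242,-0.023,-0.14],"twist":[0,0,0],"jaw":-1},
    {"linear":[0.242,-0.023,-0.14],"twist":[0,0,0],"jaw":-1},
    {"linear":[0.121,-0.011,-0.07],"twist":[0,0,0],"jaw":-1},
    {"linear":[0,0,0],"twist":[0,0,0],"jaw":-1},
  ],
)

```text
time: 13.65
ee_pos: [565.1, -116.6, 107.2]
tool_rot: [-0.259, 0.046, 0.965, 0.012]
wrist_force: [-0.1, -0.4, -2.2]
gripper_width: 23.4
grip_force: 29.9
```

```bash
python3 slot.py
```

```text
TCP in slot [54.2 -0.1  2.4] axes x [ 1.    -0.001  0.001] z [ 0.001 -0.    -1.   ]
origin [18.2 -0.1  2.2] tip [-71.8   0.    3.6]
slot axes world [[-0.862, -0.094, 0.498], [0.081, -0.996, -0.047], [0.5, 0.0, 0.866]] 13.65
rot deg [ 0.02 -0.04  0.05]
```

Push gently onto the end wall in 4 mm steps.

Request:
drive_tool(
  steps=[
    {"linear":[0.069,-0.006,-0.04],"twist":[0,0,0],"jaw":-1},
    {"linear":[0.069,-0.006,-0.04],"twist":[0,0,0],"jaw":-1},
    {"linear":[0,0,0],"twist":[0,0,0],"jaw":-1},
  ],
)

```text
time: 13.95
ee_pos: [571.5, -117.2, 104.2]
tool_rot: [-0.259, 0.046, 0.965, 0.012]
wrist_force: [-1.3, -0.2, -1.7]
gripper_width: 23.6
grip_force: 29.9
```

```bash
python3 slot.py
```

```text
TCP in slot [47.2 -0.1  3. ] axes x [ 1.    -0.001  0.   ] z [ 0. -0. -1.]
origin [11.2 -0.1  2.8] tip [-78.8   0.    4.3]
slot axes world [[-0.862, -0.094, 0.498], [0.081, -0.996, -0.047], [0.5, 0.0, 0.866]] 13.95
rot deg [ 0.03 -0.02  0.06]
```

Request:
drive_tool(
  steps=[
    {"linear":[0.052,-0.005,-0.03],"twist":[0,0,0],"jaw":-1},
    {"linear":[0.052,-0.005,-0.03],"twist":[0,0,0],"jaw":-1},
    {"linear":[0,0,0],"twist":[0,0,0],"jaw":-1},
  ],
)

```text
time: 14.25
ee_pos: [573.1, -116.4, 102.9]
tool_rot: [-0.263, 0.046, 0.963, 0.013]
wrist_force: [-20.1, 7.1, 14.5]
gripper_width: 23.9
grip_force: 30.0
```

```bash
python3 slot.py
```

```text
TCP in slot [45.2 -1.   2.6] axes x [ 1.    -0.001  0.01 ] z [ 0.01  -0.002 -1.   ]
origin [ 9.2 -1.   2.1] tip [-80.8  -1.    2.6]
slot axes world [[-0.862, -0.094, 0.498], [0.081, -0.996, -0.047], [0.5, 0.0, 0.866]] 14.25
rot deg [-0.12 -0.58  0.08]
```

Request:
drive_tool(
  steps=[
    {"linear":[0,0,0],"twist":[0,0,0],"jaw":0},
    {"linear":[0,0,0],"twist":[0,0,0],"jaw":0},
    {"linear":[0,0,0],"twist":[0,0,0],"jaw":0},
    {"linear":[0,0,0],"twist":[0,0,0],"jaw":0},
    {"linear":[0.2,-0.02,0.345],"twist":[0,0,0],"jaw":0},
    {"linear":[0.4,-0.04,0.69],"twist":[0,0,0],"jaw":0},
    {"linear":[0.4,-0.04,0.69],"twist":[0,0,0],"jaw":0},
    {"linear":[0,0,0],"twist":[0,0,0],"jaw":0},
  ],
)

```text
time: 15.05
ee_pos: [629.6, -123.3, 191.4]
tool_rot: [-0.255, 0.046, 0.966, 0.011]
wrist_force: [-0.0, -0.4, -0.3]
gripper_width: 47.6
grip_force: 0.0
```

```bash
python3 - <<'E'
from h import *
im,T=shot('w11');sc=arm.read_camera('scene');cv2.imwrite('pics/s11.png',sc)
Q=rackT(*np.load('rack.npy'))@S
# expected home handle-end top corners: slot x=120,z=16
P=tp(Q,[(120,12,16),(120,-12,16),(10,12,16),(10,-12,16)])
print(wproj(P,T).round(1).tolist())
h,s,v=hsv(im[60:260,200:440]);print(T[:3,3])
a=np.zeros((450,800,3),np.uint8);a[:,:450]=cv2.resize(sc[210:360,200:350],(450,450));a[:350,450:]=cv2.resize(im[40:280,200:440],(350,350))
cv2.imwrite('pics/v9.png',a)
E
```

```text
[[308.1, 134.6], [341.8, 134.6], [309.5, 281.2], [340.8, 281.1]]
[ 629.61895985 -123.28031241  191.38816891]
```

View pics/v9.png

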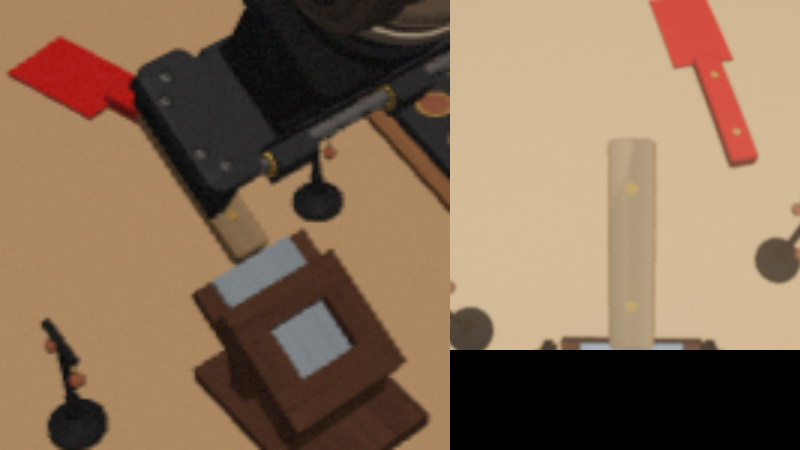

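Request:
drive_tool(
  steps=[
    {"linear":[0,0.2,0.2],"twist":[-0.088,-0.933,0],"jaw":1},
    {"linear":[-0.08,0.79,0],"twist":[-0.088,-0.933,0],"jaw":1},
    {"linear":[-0.08,0.79,0],"twist":[-0.088,-0.933,0],"jaw":1},
    {"linear":[-0.08,0.79,0],"twist":[-0.088,-0.933,0],"jaw":1},
    {"linear":[-0.08,0.79,0],"twist":[-0.088,-0.933,0],"jaw":1},
    {"linear":[-0.08,0.79,0],"twist":[-0.088,-0.933,0],"jaw":1},
    {"linear":[-0.08,0.79,0],"twist":[-0.088,-0.933,0],"jaw":1},
    {"linear":[-0.08,0.79,0],"twist":[-0.088,-0.933,0],"jaw":1},
    {"linear":[-0.08,0.79,0],"twist":[0,0,0.9],"jaw":1},
    {"linear":[-0.08,0.79,0],"twist":[0,0,0.9],"jaw":1},
    {"linear":[-0.08,0.79,0],"twist":[0,0,0.9],"jaw":1},
    {"linear":[-0.08,0.79,0],"twist":[0,0,0.9],"jaw":1},
    {"linear":[-0.08,0.75,0],"twist":[0,0,0.9],"jaw":1},
    {"linear":[0,0,0],"twist":[0,0,0],"jaw":1},
    {"linear":[0,0,0],"twist":[0,0,0],"jaw":1},
  ],
)

```text
time: 16.65
ee_pos: [577.7, 359.3, 195.8]
tool_rot: [-0.001, -0.11, 0.994, -0.0]
wrist_force: [0.7, -0.6, -0.8]
gripper_width: 95.0
grip_force: 0.0
```

```bash
python3 - <<'E'
from h import *
im,T=shot('w12');print(T.round(3).tolist())
g=lambda o:(lambda h,s,v:(h>38)&(h<95)&(s>35)&(v>40)&(v<150))(*hsv(o))
for z in(4,8): print('board',z,rect(im,T,g,563,347,z,110))
# lower panel from w3: dark slate
im,T=load('w3')
d=lambda o:(lambda h,s,v:(v<135)&(s<70))(*hsv(o))
o=ortho(im,T,584,102,22,110,.5);print(cv2.cvtColor(o,cv2.COLOR_BGR2HSV)[[220,220,170],[180,225,260]])
for z in(10,22): print('panel',z,rect(im,T,lambda o:(hsv(o)[2]<130)&(hsv(o)[1]<60),584,102,z,90))
E
```

```text
[[-0.976, -0.218, -0.002, 577.687], [-0.218, 0.976, -0.001, 359.342], [0.002, -0.001, -1.0, 195.819], [0.0, 0.0, 0.0, 1.0]]
board 4 (array([563.6502, 347.2021], dtype=float32), np.float32(148.16241), np.float32(53.7144), np.float32(12.44511))
board 8 (array([563.1386 , 347.15622], dtype=float32), np.float32(146.64368), np.float32(53.18886), np.float32(12.435449))
[[  9  18  99]
 [107  92 152]
 [ 10  22 103]]
panel 10 (array([584.7782  , 101.164635], dtype=float32), np.float32(152.99231), np.float32(55.97806), np.float32(-15.422152))
panel 22 (array([583.4826 , 100.55267], dtype=float32), np.float32(148.07832), np.float32(54.18874), np.float32(-15.461217))
```

Request:
drive_tool(
  steps=[
    {"linear":[-0.14,-0.12,-0.5],"twist":[0,0,-0.04],"jaw":1},
    {"linear":[-0.14,-0.12,-0.85],"twist":[0,0,0],"jaw":1},
    {"linear":[0,0,-0.85],"twist":[0,0,0],"jaw":1},
    {"linear":[0,0,-0.85],"twist":[0,0,0],"jaw":1},
    {"linear":[0,0,-0.5],"twist":[0,0,0],"jaw":1},
    {"linear":[0,0,-0.2],"twist":[0,0,0],"jaw":1},
    {"linear":[0,0,0],"twist":[0,0,0],"jaw":1},
    {"linear":[0,0,0],"twist":[0,0,0],"jaw":1},
  ],
)

```text
time: 17.5
ee_pos: [565.5, 347.0, 11.1]
tool_rot: [0.001, -0.107, 0.994, 0.0]
wrist_force: [0.7, 0.3, 0.4]
gripper_width: 95.0
grip_force: 0.0
```

Request:
drive_tool(
  steps=[
    {"linear":[0,0,-0.04],"twist":[0,0,0],"jaw":0.4},
    {"linear":[0,0,-0.04],"twist":[0,0,0],"jaw":0.4},
    {"linear":[0,0,0],"twist":[0,0,0],"jaw":0.4},
  ],
)

```text
time: 17.8
ee_pos: [564.9, 347.4, 6.4]
tool_rot: [0.0, -0.108, 0.994, 0.0]
wrist_force: [0.2, 0.7, 0.3]
gripper_width: 76.4
grip_force: 0.0
```

Request:
drive_tool(
  steps=[
    {"linear":[0,0,-0.04],"twist":[0,0,0],"jaw":0.4},
    {"linear":[0,0,-0.04],"twist":[0,0,0],"jaw":0.4},
    {"linear":[0,0,0],"twist":[0,0,0],"jaw":0.4},
  ],
)

```text
time: 18.1
ee_pos: [564.6, 347.2, 1.5]
tool_rot: [-0.0, -0.108, 0.994, -0.0]
wrist_force: [-0.2, -0.1, 0.7]
gripper_width: 66.9
grip_force: 0.0
```

Request:
drive_tool(
  steps=[
    {"linear":[0,0,-0.04],"twist":[0,0,0],"jaw":0.4},
    {"linear":[0,0,0],"twist":[0,0,0],"jaw":0.4},
  ],
)

```text
time: 18.3
ee_pos: [564.6, 347.2, -0.4]
tool_rot: [-0.0, -0.108, 0.994, -0.0]
wrist_force: [-0.6, -0.1, 0.6]
gripper_width: 66.7
grip_force: 0.0
```

Request:
drive_tool(
  steps=[
    {"linear":[0,0,-0.03],"twist":[0,0,0],"jaw":0.4},
    {"linear":[0,0,0],"twist":[0,0,0],"jaw":0.4},
  ],
)

```text
time: 18.5
ee_pos: [564.6, 347.2, -1.8]
tool_rot: [-0.0, -0.108, 0.994, -0.0]
wrist_force: [-0.1, 0.3, -0.0]
gripper_width: 66.2
grip_force: 0.0
```

Request:
drive_tool(
  steps=[
    {"linear":[0,0,0],"twist":[0,0,0],"jaw":-1},
    {"linear":[0,0,0],"twist":[0,0,0],"jaw":-1},
    {"linear":[0,0,0],"twist":[0,0,0],"jaw":-1},
    {"linear":[0,0,0],"twist":[0,0,0],"jaw":-1},
  ],
)

```text
time: 18.9
ee_pos: [564.8, 347.3, -1.6]
tool_rot: [0.0, -0.108, 0.994, 0.0]
wrist_force: [0.3, 0.0, 0.4]
gripper_width: 55.3
grip_force: 30.0
```

Request:
drive_tool(
  steps=[
    {"linear":[0,0,0.3],"twist":[0,0,0],"jaw":-1},
    {"linear":[0,0,0.7],"twist":[0,0,0],"jaw":-1},
    {"linear":[0,0,0.75],"twist":[0,0,0],"jaw":-1},
    {"linear":[0,0,0.7],"twist":[0,0,0],"jaw":-1},
    {"linear":[0.057,-0.706,0],"twist":[0,0,-0.996],"jaw":-1},
    {"linear":[0.057,-0.706,0],"twist":[0,0,-0.996],"jaw":-1},
    {"linear":[0.057,-0.706,0],"twist":[0,0,-0.996],"jaw":-1},
    {"linear":[0.057,-0.706,0],"twist":[0,0,-0.996],"jaw":-1},
    {"linear":[0.057,-0.706,0],"twist":[0,0,-0.996],"jaw":-1},
    {"linear":[0.057,-0.706,0],"twist":[0,0,-0.996],"jaw":-1},
    {"linear":[0.057,-0.706,0],"twist":[0,0,-0.996],"jaw":-1},
    {"linear":[0,0,0],"twist":[0,0,0],"jaw":-1},
    {"linear":[0,0,-0.7],"twist":[0,0,0],"jaw":-1},
    {"linear":[0,0,-0.6],"twist":[0,0,0],"jaw":-1},
    {"linear":[0,0,0],"twist":[0,0,0],"jaw":-1},
    {"linear":[0,0,0],"twist":[0,0,0],"jaw":-1},
  ],
)

```text
time: 20.5
ee_pos: [584.9, 100.7, 56.7]
tool_rot: [-0.0, 0.135, 0.991, 0.0]
wrist_force: [0.5, 0.7, -0.1]
gripper_width: 55.3
grip_force: 30.0
```

```bash
python3 - <<'E'
from h import *
im,T=shot('w13');print(T[:3,3].round(1),np.degrees(np.arctan2(T[1,1],T[0,1]))-90)
sc=arm.read_camera('scene');cv2.imwrite('pics/s13.png',sc)
g=lambda o:(lambda h,s,v:(h>38)&(h<95)&(s>35)&(v>30)&(v<150))(*hsv(o))
z=T[2,3]+1.6+8
try: print('board rear',[np.round(a,1) for a in rect(im,T,g,560,107,z,90)])
except Exception as e: print(e)
E
```

```text
[584.9 100.7  56.7] -15.460106212509046
board rear [array([555.4, 108. ], dtype=float32), np.float32(89.6), np.float32(55.9), np.float32(-15.8)]
```

Request:
drive_tool(
  steps=[
    {"linear":[0,0,-0.36],"twist":[0,0,0],"jaw":-1},
    {"linear":[0,0,-0.2],"twist":[0,0,0],"jaw":-1},
    {"linear":[0,0,-0.1],"twist":[0,0,0],"jaw":-1},
    {"linear":[0,0,0],"twist":[0,0,0],"jaw":-1},
    {"linear":[0,0,0],"twist":[0,0,0],"jaw":-1},
  ],
)

```text
time: 21.1
ee_pos: [584.9, 100.2, 23.4]
tool_rot: [0.0, 0.135, 0.991, 0.0]
wrist_force: [0.1, -0.5, -0.5]
gripper_width: 55.7
grip_force: 30.0
```

Request:
drive_tool(
  steps=[
    {"linear":[0,0,-0.03],"twist":[0,0,0],"jaw":-1},
    {"linear":[0,0,-0.02],"twist":[0,0,0],"jaw":-1},
    {"linear":[0,0,0],"twist":[0,0,0],"jaw":-1},
  ],
)

```text
time: 21.4
ee_pos: [584.7, 100.2, 20.4]
tool_rot: [0.0, 0.135, 0.991, 0.0]
wrist_force: [-0.1, -0.1, -0.8]
gripper_width: 55.3
grip_force: 30.0
```

Request:
drive_tool(
  steps=[
    {"linear":[0,0,-0.02],"twist":[0,0,0],"jaw":-1},
    {"linear":[0,0,0],"twist":[0,0,0],"jaw":-1},
  ],
)

```text
time: 21.6
ee_pos: [584.8, 100.1, 20.3]
tool_rot: [0.0, 0.135, 0.991, 0.0]
wrist_force: [-3.5, -1.3, 9.8]
gripper_width: 55.1
grip_force: 30.0
```

Request:
drive_tool(
  steps=[
    {"linear":[0,0,0.01],"twist":[0,0,0],"jaw":-1},
    {"linear":[0,0,0],"twist":[0,0,0],"jaw":0.6},
    {"linear":[0,0,0],"twist":[0,0,0],"jaw":0.6},
    {"linear":[0,0,0],"twist":[0,0,0],"jaw":0.6},
    {"linear":[0,0,0],"twist":[0,0,0],"jaw":0.6},
    {"linear":[0,0,0.4],"twist":[0,0,0],"jaw":0.6},
    {"linear":[0,0,0.8],"twist":[0,0,0],"jaw":0.6},
    {"linear":[0,0,0.8],"twist":[0,0,0],"jaw":0.6},
    {"linear":[0,0,0.8],"twist":[0,0,0],"jaw":1},
    {"linear":[0,0,0.8],"twist":[0,0,0],"jaw":1},
    {"linear":[0.3,0,0],"twist":[0,0,0],"jaw":1},
    {"linear":[0,0,0],"twist":[0,0,0],"jaw":1},
    {"linear":[0,0,0],"twist":[0,0,0],"jaw":1},
  ],
)

```text
time: 22.9
ee_pos: [599.0, 100.1, 198.9]
tool_rot: [-0.001, 0.135, 0.991, -0.0]
wrist_force: [-0.4, -0.5, -0.9]
gripper_width: 95.0
grip_force: 0.0
```

```bash
python3 - <<'E'
from h import *
im,T=shot('w14');print(T[:3,3].round(1))
g=lambda o:(lambda h,s,v:(h>38)&(h<95)&(s>35)&(v>30)&(v<150))(*hsv(o))
print('board',[np.round(a,1) for a in rect(im,T,g,584,102,30,110)])
sl=lambda o:(hsv(o)[2]<130)&(hsv(o)[1]<50)
o=ortho(im,T,584,102,22,110,.5);m=sl(o);print('slate px seen in cradle',m[60:380,120:320].sum())
E
```

```text
[599.  100.1 198.9]
board [array([583.7,  99.4], dtype=float32), np.float32(147.1), np.float32(54.3), np.float32(-15.5)]
slate px seen in cradle 2139
```

Request:
drive_tool(
  steps=[
    {"linear":[-0.09,-0.82,0],"twist":[0,0,0.27],"jaw":1},
    {"linear":[-0.09,-0.82,0],"twist":[0,0,0.27],"jaw":1},
    {"linear":[-0.09,-0.82,0],"twist":[0,0,0.27],"jaw":1},
    {"linear":[-0.09,-0.82,0],"twist":[0,0,0.27],"jaw":1},
    {"linear":[-0.09,-0.82,0],"twist":[0,0,0.27],"jaw":1},
    {"linear":[-0.09,-0.82,0],"twist":[0,0,0.27],"jaw":1},
    {"linear":[-0.09,-0.82,0],"twist":[0,0,0.27],"jaw":1},
    {"linear":[-0.09,-0.82,0],"twist":[0,0,0.27],"jaw":1},
    {"linear":[-0.09,-0.82,0],"twist":[0,0,0.27],"jaw":1},
    {"linear":[-0.09,-0.82,0],"twist":[0,0,0.27],"jaw":1},
    {"linear":[-0.09,-0.82,0],"twist":[0,0,0.27],"jaw":1},
    {"linear":[0,0,0],"twist":[0,0,0],"jaw":1},
    {"linear":[0,0,0],"twist":[0,0,0],"jaw":1},
  ],
)

```text
time: 24.25
ee_pos: [549.3, -351.0, 198.5]
tool_rot: [-0.001, 0.033, 0.999, 0.001]
wrist_force: [-0.3, 0.0, 0.2]
gripper_width: 95.0
grip_force: 0.0
```

```bash
python3 - <<'E'
from h import *
im,T=shot('w15');print(T[:3,3].round(1),np.degrees(np.arctan2(T[1,1],T[0,1]))-90)
d=lambda o:(hsv(o)[2]<130)&(hsv(o)[1]<60)
for z in(6,12): print(z,[np.round(a,1) for a in rect(im,T,d,538,-352,z,100)])
r=arm.regions_of('wrist','upper_panel');print([(x['bbox'],x['confidence']) for x in r])
E
```

```text
[ 549.3 -351.   198.5] -3.7302225001582627
6 [array([ 542.6, -354.1], dtype=float32), np.float32(150.4), np.float32(55.1), np.float32(-6.5)]
12 [array([ 541.6, -354. ], dtype=float32), np.float32(147.9), np.float32(54.2), np.float32(-6.4)]
[([290.9, 139.4, 352.7, 287.2], 0.62), ([536.4, 183.0, 628.8, 286.7], 0.54)]
```

Request:
drive_tool(
  steps=[
    {"linear":[-0.075,-0.03,-0.6],"twist":[0,0,-0.34],"jaw":1},
    {"linear":[-0.075,-0.03,-0.85],"twist":[0,0,-0.34],"jaw":1},
    {"linear":[0,0,-0.85],"twist":[0,0,0],"jaw":1},
    {"linear":[0,0,-0.85],"twist":[0,0,0],"jaw":1},
    {"linear":[0,0,-0.4],"twist":[0,0,0],"jaw":0.5},
    {"linear":[0,0,-0.2],"twist":[0,0,0],"jaw":0.5},
    {"linear":[0,0,0],"twist":[0,0,0],"jaw":0.5},
    {"linear":[0,0,0],"twist":[0,0,0],"jaw":0.5},
  ],
)

```text
time: 25.15
ee_pos: [543.4, -353.7, 13.6]
tool_rot: [0.001, 0.055, 0.998, -0.0]
wrist_force: [0.1, -0.7, 0.5]
gripper_width: 72.9
grip_force: 0.0
```

Request:
drive_tool(
  steps=[
    {"linear":[-0.03,0,-0.15],"twist":[0,0,0],"jaw":0.5},
    {"linear":[0,0,-0.1],"twist":[0,0,0],"jaw":0.5},
    {"linear":[0,0,0],"twist":[0,0,0],"jaw":0.5},
    {"linear":[0,0,0],"twist":[0,0,0],"jaw":-1},
    {"linear":[0,0,0],"twist":[0,0,0],"jaw":-1},
    {"linear":[0,0,0],"twist":[0,0,0],"jaw":-1},
    {"linear":[0,0,0],"twist":[0,0,0],"jaw":-1},
    {"linear":[0,0,0],"twist":[0,0,0],"jaw":-1},
  ],
)

```text
time: 25.95
ee_pos: [541.3, -353.8, 0.1]
tool_rot: [0.0, 0.055, 0.998, 0.0]
wrist_force: [-0.5, 1.2, 2.5]
gripper_width: 55.4
grip_force: 30.0
```

Request:
drive_tool(
  steps=[
    {"linear":[0,0,0.3],"twist":[0,0,0],"jaw":-1},
    {"linear":[0,0,0.7],"twist":[0,0,0],"jaw":-1},
    {"linear":[0,0,0.75],"twist":[0,0,0],"jaw":-1},
    {"linear":[0,0,0.75],"twist":[0,0,0],"jaw":-1},
    {"linear":[0,0,0.75],"twist":[0,0,0],"jaw":-1},
    {"linear":[0,0,0.75],"twist":[0,0,0],"jaw":-1},
    {"linear":[0.07,0.757,0],"twist":[0,0,-0.19],"jaw":-1},
    {"linear":[0.07,0.757,0],"twist":[0,0,-0.19],"jaw":-1},
    {"linear":[0.07,0.757,0],"twist":[0,0,-0.19],"jaw":-1},
    {"linear":[0.07,0.757,0],"twist":[0,0,-0.19],"jaw":-1},
    {"linear":[0.07,0.757,0],"twist":[0,0,-0.19],"jaw":-1},
    {"linear":[0.07,0.757,0],"twist":[0,0,-0.19],"jaw":-1},
    {"linear":[0.07,0.757,0],"twist":[0,0,-0.19],"jaw":-1},
    {"linear":[0.07,0.757,0],"twist":[0,0,-0.19],"jaw":-1},
    {"linear":[0.07,0.757,0],"twist":[0,0,-0.19],"jaw":-1},
    {"linear":[0.07,0.757,0],"twist":[0,0,-0.19],"jaw":-1},
    {"linear":[0.07,0.757,0],"twist":[0,0,-0.19],"jaw":-1},
    {"linear":[0.07,0.757,0],"twist":[0,0,-0.19],"jaw":-1},
    {"linear":[0,0,0],"twist":[0,0,0],"jaw":-1},
  ],
)

```text
time: 27.85
ee_pos: [582.9, 104.1, 200.5]
tool_rot: [0.0, 0.133, 0.991, 0.0]
wrist_force: [0.1, 0.0, -2.5]
gripper_width: 55.6
grip_force: 30.0
```

Request:
drive_tool(
  steps=[
    {"linear":[0,0,-0.5],"twist":[0,0,0],"jaw":-1},
    {"linear":[0,0,-0.8],"twist":[0,0,0],"jaw":-1},
    {"linear":[0,0,-0.8],"twist":[0,0,0],"jaw":-1},
    {"linear":[0,0,-0.5],"twist":[0,0,0],"jaw":-1},
    {"linear":[0,0,0],"twist":[0,0,0],"jaw":-1},
    {"linear":[0,0,0],"twist":[0,0,0],"jaw":-1},
  ],
)

```text
time: 28.45
ee_pos: [583.6, 100.0, 70.8]
tool_rot: [0.0, 0.135, 0.991, 0.0]
wrist_force: [0.5, 0.4, -2.8]
gripper_width: 55.7
grip_force: 30.0
```

```bash
python3 - <<'E'
from h import *
im,T=shot('w16');print(T[:3,3].round(1),np.degrees(np.arctan2(T[1,1],T[0,1]))-90)
d=lambda o:(hsv(o)[2]<130)&(hsv(o)[1]<70)
o=ortho(im,T,530,114,T[2,3]+12,60,.25);print(hsv(o)[2][240,200:280:20],hsv(o)[1][240,200:280:20])
c=[];z=T[2,3]-.3+12
m=d(o).astype(np.uint8)
# rear edge & sides: scan
a=-np.radians(15.5);f=np.array([np.cos(a),np.sin(a)]);l=np.array([-f[1],f[0]]);C=np.array([583.3,100.3])
g=np.arange(-95,-50,.5);w=np.arange(-40,40,.5)
def val(P): 
    u=wproj(np.c_[P,np.full(len(P),z)],T).astype(np.float32);return cv2.remap(im,u[None,:,0],u[None,:,1],1)[0].astype(float).mean(1)
r=val(C+np.outer(g,f));s=val(C-60*f+np.outer(w,l))
print('rear',dict(zip(g[::3],r[::3].round())));print('side',dict(zip(w[::3],s[::3].round())))
E
```

```text
[583.6 100.   70.8] -15.479926979971225
[106 203 191 187] [ 19 118 117 117]
rear {np.float64(-95.0): np.float64(152.0), np.float64(-93.5): np.float64(135.0), np.float64(-92.0): np.float64(134.0), np.float64(-90.5): np.float64(136.0), np.float64(-89.0): np.float64(134.0), np.float64(-87.5): np.float64(134.0), np.float64(-86.0): np.float64(134.0), np.float64(-84.5): np.float64(134.0), np.float64(-83.0): np.float64(134.0), np.float64(-81.5): np.float64(132.0), np.float64(-80.0): np.float64(129.0), np.float64(-78.5): np.float64(87.0), np.float64(-77.0): np.float64(120.0), np.float64(-75.5): np.float64(129.0), np.float64(-74.0): np.float64(97.0), np.float64(-72.5): np.float64(102.0), np.float64(-71.0): np.float64(103.0), np.float64(-69.5): np.float64(103.0), np.float64(-68.0): np.float64(102.0), np.float64(-66.5): np.float64(102.0), np.float64(-65.0): np.float64(100.0), np.float64(-63.5): np.float64(102.0), np.float64(-62.0): np.float64(101.0), np.float64(-60.5): np.float64(100.0), np.float64(-59.0): np.float64(107.0), np.float64(-57.5): np.float64(158.0), np.float64(-56.0): np.float64(16
[... 1437 characters left out ...]
.float64(12.5): np.float64(101.0), np.float64(14.0): np.float64(102.0), np.float64(15.5): np.float64(104.0), np.float64(17.0): np.float64(103.0), np.float64(18.5): np.float64(104.0), np.float64(20.0): np.float64(104.0), np.float64(21.5): np.float64(106.0), np.float64(23.0): np.float64(106.0), np.float64(24.5): np.float64(107.0), np.float64(26.0): np.float64(112.0), np.float64(27.5): np.float64(143.0), np.float64(29.0): np.float64(140.0), np.float64(30.5): np.float64(185.0), np.float64(32.0): np.float64(193.0), np.float64(33.5): np.float64(194.0), np.float64(35.0): np.float64(194.0), np.float64(36.5): np.float64(195.0), np.float64(38.0): np.float64(194.0), np.float64(39.5): np.float64(195.0)}
```

Request:
drive_tool(
  steps=[
    {"linear":[0,0,-0.4],"twist":[0,0,0],"jaw":-1},
    {"linear":[0,0,-0.2],"twist":[0,0,0],"jaw":-1},
    {"linear":[0,0,-0.12],"twist":[0,0,0],"jaw":-1},
    {"linear":[0,0,0],"twist":[0,0,0],"jaw":-1},
    {"linear":[0,0,0],"twist":[0,0,0],"jaw":-1},
  ],
)

```text
time: 29.0
ee_pos: [583.5, 100.4, 34.5]
tool_rot: [0.0, 0.135, 0.991, 0.0]
wrist_force: [-0.3, 0.2, -2.5]
gripper_width: 55.6
grip_force: 30.0
```

Request:
drive_tool(
  steps=[
    {"linear":[0,0,-0.03],"twist":[0,0,0],"jaw":-1},
    {"linear":[0,0,0],"twist":[0,0,0],"jaw":-1},
  ],
)

```text
time: 29.2
ee_pos: [583.3, 100.4, 32.7]
tool_rot: [0.0, 0.135, 0.991, 0.0]
wrist_force: [-0.4, -0.8, -3.3]
gripper_width: 55.6
grip_force: 30.0
```

Request:
drive_tool(
  steps=[
    {"linear":[0,0,-0.02],"twist":[0,0,0],"jaw":-1},
    {"linear":[0,0,0],"twist":[0,0,0],"jaw":-1},
  ],
)

```text
time: 29.4
ee_pos: [583.2, 100.4, 31.4]
tool_rot: [0.0, 0.135, 0.991, 0.0]
wrist_force: [-0.7, 0.2, -2.3]
gripper_width: 55.3
grip_force: 30.0
```

Request:
drive_tool(
  steps=[
    {"linear":[0,0,-0.02],"twist":[0,0,0],"jaw":-1},
    {"linear":[0,0,0],"twist":[0,0,0],"jaw":-1},
  ],
)

```text
time: 29.6
ee_pos: [583.1, 100.4, 30.2]
tool_rot: [-0.0, 0.135, 0.991, 0.0]
wrist_force: [-0.5, 0.0, -3.0]
gripper_width: 55.9
grip_force: 30.0
```

Request:
drive_tool(
  steps=[
    {"linear":[0,0,-0.02],"twist":[0,0,0],"jaw":-1},
    {"linear":[0,0,0],"twist":[0,0,0],"jaw":-1},
  ],
)

```text
time: 29.8
ee_pos: [583.2, 100.4, 30.0]
tool_rot: [0.0, 0.135, 0.991, 0.0]
wrist_force: [-1.8, -0.8, 5.5]
gripper_width: 55.4
grip_force: 30.0
```

Contact felt; release, rise and check.

Request:
drive_tool(
  steps=[
    {"linear":[0,0,0],"twist":[0,0,0],"jaw":0.6},
    {"linear":[0,0,0],"twist":[0,0,0],"jaw":0.6},
    {"linear":[0,0,0],"twist":[0,0,0],"jaw":0.6},
    {"linear":[0,0,0],"twist":[0,0,0],"jaw":0.6},
    {"linear":[0,0,0.4],"twist":[0,0,0],"jaw":0.6},
    {"linear":[0,0,0.8],"twist":[0,0,0],"jaw":0.6},
    {"linear":[0,0,0.8],"twist":[0,0,0],"jaw":0.6},
    {"linear":[0,0,0.8],"twist":[0,0,0],"jaw":1},
    {"linear":[0,0,0.8],"twist":[0,0,0],"jaw":1},
    {"linear":[0.3,0,0],"twist":[0,0,0],"jaw":1},
    {"linear":[0,0,0],"twist":[0,0,0],"jaw":1},
    {"linear":[0,0,0],"twist":[0,0,0],"jaw":1},
  ],
)

```text
time: 31.0
ee_pos: [597.5, 100.3, 208.4]
tool_rot: [-0.001, 0.135, 0.991, -0.0]
wrist_force: [-0.7, -0.9, 0.6]
gripper_width: 95.1
grip_force: 0.0
```

```bash
python3 - <<'E'
from h import *
im,T=shot('w17');print(T[:3,3].round(1))
d=lambda o:(hsv(o)[2]<130)&(hsv(o)[1]<60)
print('upper',[np.round(a,1) for a in rect(im,T,d,584,102,42,100)])
sc=arm.read_camera('scene');a=np.zeros((400,800,3),np.uint8);a[:,:400]=ortho(im,T,584,102,42,100,.5);a[:,400:]=cv2.resize(sc[200:370,240:410],(400,400));cv2.imwrite('pics/v10.png',a)
E
```

```text
[597.5 100.3 208.4]
upper [array([584. ,  98.9], dtype=float32), np.float32(148.8), np.float32(54.5), np.float32(-15.5)]
```

View pics/v10.png

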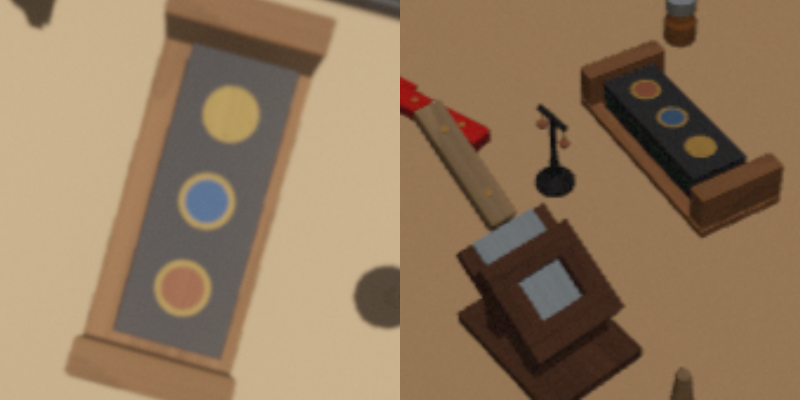

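The panel lies square on the stack in the cradle (centred within about 2 mm) and the blade is still home in the rack.

```bash
python3 -c "
from workcell import arm
print(arm.job_done())"
```

```text
the job is handed in; nothing more can be done
None
```

The scraper is home in the rack slot, the felt board and then the loose panel are stacked square on the cradle panel, nothing else was moved, and I handed the job in at about 31 s of the 72 s; no verdict was shown.

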